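# Set the strap guide with a width gauge

## Task

Set the strap creaser's guide for the wide straps: slide the wider of the two gauge bars along the bed into the guide from the infeed (left) side, let go of it, and turn the tee handle of the eccentric bolt until the roller just lightly nips the bar against the fence, without forcing it. Then take the bar by its other end and draw it right through and out on the outfeed (right) side, with the roller still bearing lightly on it as it slides, and lay it flat on the bench clear of the machine. Leave the guide at that setting, and leave the narrow gauge, the spool and the jar alone.

Things in the scene. Friction and masses are not known exactly. Their poses are not given: they have to be found in the camera images.
- guide: Strap creaser screwed to the bench: grey bed plate 196 (x) x 150 (y) x 12 mm. Origin: on the strap path, middle of the bed, at bench level. y runs along the strap path to the infeed side (robot's left), -y is outfeed; the bed ends at y = +-75 mm. x runs from the fence to the roller, away from the robot. z up. Position and yaw (up to 0.18 rad) vary.
- wheel (a point): Centre of the brass creasing wheel (32 mm across) over the strap path, 46 mm free height above the bed under it; its overarm (top 98 mm above the bench) comes from a column 78 mm towards the robot. Below is the steel fence, 64 mm long, 26 high, parallel to the path: its face, towards the roller, is clamped anew each time, 14.5 to 20.5 mm to the -x side of the guide's origin.
- bolt: Eccentric bolt with tee handle: dark bar 70 mm long (x), 14 thick (y), 24 high, on a 12 mm stem. Origin: on its turning axis at the bar's mid-height, 120 mm above the bench. Clockwise from above brings the roller to the fence. Turns with an even friction of 0.15 N m and stays put; over about 12 N on the roller turns it back. Starts 4 to 14 mm too wide: 0.4 to 1.4 rad to close.
- roller_axis (a point): Centre of the steel guide roller, 50 mm across, 34 high, spinning freely on the eccentric, 12 mm off the bolt's axis. The gap lies between its -x side and the fence, not given exactly. It meets the bar about 12 mm to the outfeed side of the guide's origin. The touch is stiff: 0.03 rad past first contact squeezes with some 20 N, over 25 N is forcing it; feel for the first rise in torque.
- gauge: The wide gauge: aluminium bar 200 mm long (x), 35 wide (y), 28 high, about 0.3 kg. Origin: centre of its underside. It lies on the bench nearer to the robot than the guide, at the left or at the right, its length along the strap path within about 0.5 rad. Either end may lead.
- gauge_narrow: The narrow gauge, not for this job: aluminium bar 200 mm long (x), 25 wide (y), 28 high. Origin: centre of its underside. It lies on the bench at the other side from the wide one.
- spool: Dark thread spool standing on the bench, 52 mm across, 72 high. Origin: centre of its underside. To be left alone.
- jar: Jar with a black cap standing on the bench, 60 mm across, 85 high. Origin: centre of its underside. To be left alone. The bench right of the bed's outfeed end is free for laying the bar down.
Not all that is in view belongs to the job. Leave any red look-alike of the gauge alone.

How it is judged (in metres and radians):
On the way, in this order (a step that is already met when the one before it is completed fails the run):
1. the wide gauge is brought to the guide from the infeed side, low over the bed and in line with the strap path, its nose not yet past the roller (y of gauge in the frame of guide between 0.055 and 0.15 m and x of gauge in the frame of guide between -0.02 and 0.03 m and z of gauge in the frame of guide below 0.028 m), for 0.05 s.
2. the wide gauge stands in the guide, resting on the bed between fence and roller, its nose out on the outfeed side, let go by the robot (y of gauge in the frame of guide between -0.04 and 0.04 m and z of gauge in the frame of guide below 0.016 m and angle between the x axis of gauge and the y axis of guide, either way round below 0.2 rad and contact force between gauge and the fingers below 0.05 N), for 0.2 s.
3. the roller is turned in until it bears on the gauge, with the gauge still in the guide (contact force between gauge and bolt above 0.5 N and y of gauge in the frame of guide between -0.04 and 0.04 m and horizontal distance between fence_c0 and roller_axis below 0.0673 m), for 0.2 s.
4. the gauge is being drawn out on the outfeed side with the roller still bearing on it (y of gauge in the frame of guide between -0.108 and -0.045 m and contact force between gauge and bolt above 0.3 N), for 0.1 s.
At the end, for the whole second after the job is handed in: The gap between roller and fence is 34.2 to 36.2 mm (the wide gauge's 35 mm), and the wide gauge lies flat and still on the bench (within 0.07 rad of level, origin below 25 mm), clear of the machine: its centre more than 140 mm from the guide's origin (horizontal distance between fence_c0 and roller_axis between 0.0653 and 0.0673 m and height (world z) of gauge below 0.025 m and angle between gauge's own x axis and vertical between 1.5 and 1.64 rad and horizontal distance between gauge and guide above 0.14 m and linear speed of gauge below 0.02 m/s); the robot touches nothing.
It fails at once if the roller is forced against the gauge with more than 25 N (contact force between gauge and bolt above 25 N).
It fails at once if the narrow gauge is moved more than 40 mm (distance of gauge_narrow from where it was at the start of the episode above 0.04 m).
It fails at once if the spool is moved more than 40 mm or tipped (distance of spool from where it was at the start of the episode above 0.04 m or angle between spool's own z axis and vertical above 0.5 rad).
It fails at once if the jar is moved more than 40 mm or tipped (distance of jar from where it was at the start of the episode above 0.04 m or angle between jar's own z axis and vertical above 0.5 rad).
It also fails if it takes over 72 s, if anything falls off the work surface, if the arm or the gripper's body presses on something with over 40 N, if the wrist force passes 120 N, or if a joint passes its speed limit or range.

## Robot

A 7-joint arm with a two-finger parallel gripper is mounted at the origin on the work surface. World frame = base frame: x ahead of the robot, y to its left, z up, the work surface at z = 0. Lengths are in mm, angles in rad, forces in N, time in s.
With the tool pointing down it reaches from about 400 to 875 mm from the base axis. Payload 19.3 kg.
Tool frame: the origin (TCP) lies on the centre line of the jaws, within the pads' length; the fingertips stand 25 mm ahead of it and the grasp point (between the pads) lies 6 mm ahead of it (r.nose_length is the distance from the TCP to the fingertips, in mm); z points along the fingers, y is the direction in which the jaws open and shut (so a half turn about z gives the same grasp; the last joint's range is limited). The gripper opens to 85 mm and grips with 20 to 120 N. Pads are 22 mm wide; open, the fingers measure 114 mm over their backs; the gripper's body (76 mm by 85 mm) begins 54 mm behind the grasp point. The pads swing forward as they close: fully open they stand 13 mm farther back than shut.
Start: joints at [1.278, 0.521, -0.036, 1.599, 0.021, 1.021, -0.113], TCP at [138.073, -609.55, 256.291] pointing down, gripper open.
Joint ranges: [-2.91, 2.91], [-0.3, 2.13], [-1.5, 1.42], [0.17, 2.43], [-1.26, 4.41], [0.16, 1.93], [-2.52, 2.52]. Speed limits (rad/s): [1.89, 1.89, 2.39, 2.39, 3.01, 3.01, 3.01].

## Interface

Orientations are given as [roll, pitch, yaw] about the fixed x, y, z axes, in that order (R = Rz(yaw) Ry(pitch) Rx(roll)).
In Python, from station import status, imaging, r gives the robot as it stands.
- The arm moves only by the tool move_arm, never from a script. Its argument "deltas" is a list of rows, each an object with "translation": the shift along the tool's x, y, z in m, a list of three; "twist": the turn about the tool's z in rad; "hand": the finger opening in m, from 0 to 0.0854. In form: [{"translation": [dx, dy, dz], "twist": twist, "hand": hand}, ...]. A call has 1 to 10 rows; each row is the pose to reach, as a shift and turn from the pose measured when the call began, along the tool's axes at that moment; what a row does not reach only later rows make up. A row lasts 1/12 s, in which the tool goes at most 41.7 mm and 7.16 degrees, less where a joint would pass 70% of its speed; a pose out of reach is approached as far as the arm can. A call with a gripper value outside its range is refused whole. The fingers move at their own pace and stop on an object; "squeeze" is the grip in N (left out, the last holds). Time passes only in rows, so rows that repeat a pose let the fingers close. It gives the time, the measured TCP pose, the force and the opening at its end, in the units of the state.
- status.get_obs(): the state, without advancing time (a new reading comes with each control period).
- imaging.read_camera(name): name is "side" or "top"; returns the picture (384x512x3 uint8, blue, green, red); there is no depth.
- imaging.camera_model(name): a dict with "fx", "fy", "cx", "cy" (pixels), "k1" (the pictures are not rectified: a ray, as slopes to the right and down, at radius r is drawn at 1 + k1 r^2 times it, then the intrinsics apply), "xyz" and "rotation" of the camera in the world. Camera axes: x right, y up, looking along -z (the intrinsics and any distortion apply to the point x, -y, -z); pixel columns grow to the right and rows downward; lengths in mm; the calibration is good to about 2 mm. A picture is of the moment at which its call begins. camera_model takes no time and is no camera call.
- r.close_job(): hands the job in, once; it reports no verdict.
The state is a dict: "time": time; "qpos": joint angles; "qvel": joint speeds; "tau": joint torques, N m; "eef_pos": TCP position; "tcp_rot": TCP orientation; "wrist_force": force on the tool from outside, world axes, zero at the start; "torque": the same for the moment, N m; "gripper_width": finger opening in mm.
Only numpy, scipy, OpenCV 4.12 (cv2) and the standard library are available. Lean on these libraries where they do the work, as an engineer would, in place of code of your own. Each camera call takes 0.05 s, during which the arm holds its last target.

## Working session

There is one attempt and no reset: what is moved stays moved. The work goes in short steps, Python scripts to look and compute and a tool call to move; the robot and the scene stay as the last step left them, time stands still between calls to the robot, and variables do not carry over. Pictures are saved under pics/ and viewed, and the job is handed in when it is done.

Besides the shell and the picture viewer there is one more tool, called after ">>>" by a JSON object that holds its "op" and its "data", one argument or row to a line. move_arm: Moves the arm, as the interface text tells. Its arguments: {"type":"object","properties":{"deltas":{"type":"array","items":{"type":"object","properties":{"translation":{"type":"array","items":{"type":"number"}},"twist":{"type":"number"},"hand":{"type":"number"}}}},"squeeze":{"type":"number"}},"required":["deltas"]}

```bash
ls; mkdir -p pics
python3 - <<'E'
from station import status, imaging, r
import cv2
o=status.get_obs();print(o)
for n in ("side","top"):
    im=imaging.read_camera(n);cv2.imwrite(f"pics/{n}0.png",im);print(n,imaging.camera_model(n))
E
```

```text
pics
{'time': 0.0, 'qpos': array([ 1.27781281,  0.52202817, -0.03632567,  1.59998644,  0.02120381,
        1.0211309 , -0.11281269]), 'qvel': array([8.75362816e-04, 1.44957204e-05, 1.01596546e-03, 1.96644025e-03,
       4.43333249e-04, 2.76242659e-04, 3.83478788e-04]), 'tau': array([ 4.81211446e-04, -9.27105904e+01,  1.97970405e+00, -3.69942892e+01,
        1.77244894e-02,  8.28851829e-03, -1.21704225e-04]), 'eef_pos': array([ 137.98554533, -609.25876794,  255.72464572]), 'tcp_rot': array([-3.14042828e+00,  8.83962187e-05,  2.22761011e-01]), 'wrist_force': array([-0.0173154 ,  0.69988468, -1.64272987]), 'torque': array([-0.03278989,  0.01581643, -0.00230605]), 'gripper_width': 85.42316443209444}
side {'fx': 499.4328695259107, 'fy': 499.4328695259107, 'cx': 257.92969477413277, 'cy': 197.45103424308374, 'k1': -0.1928652972564038, 'xyz': array([ 14.75444432, 905.11764258, 702.46735641]), 'rotation': array([ 1.04739421,  0.01925016, -2.70122009])}
top {'fx': 397.6379778726429, 'fy': 397.6379778726429, 'cx': 257.0701454152917, 'cy': 196.0684476362613, 'k1': -0.02009702232063421, 'xyz': array([ 401.36625524,  -34.80919096, 1148.33439947]), 'rotation': array([ 0.08939851,  0.01226875, -1.5477026 ])}
```

View pics/side0.png

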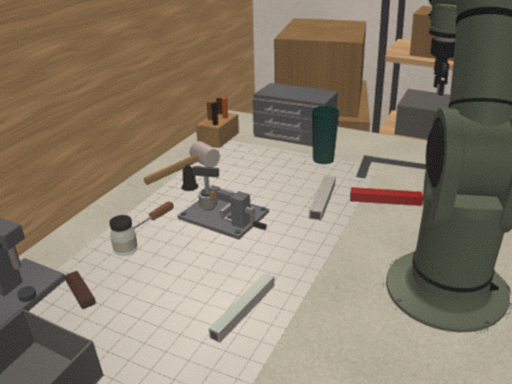

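View pics/top0.png

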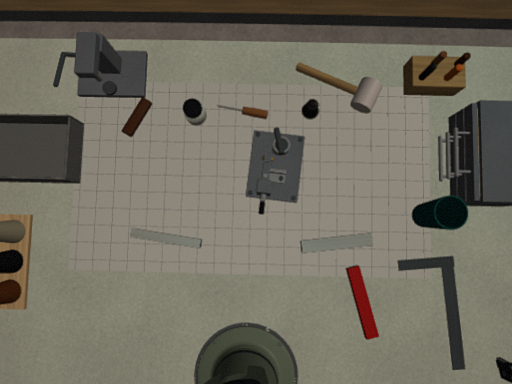

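```bash
cat > h.py <<'E'
import numpy as np, cv2
from scipy.spatial.transform import Rotation as R
from station import status, imaging, r
def cam(n):
    m=imaging.camera_model(n); return m, R.from_euler('xyz',m['rotation']).as_matrix()
def ray(n,uv):
    m,Rm=cam(n); d=(np.array(uv,float)-[m['cx'],m['cy']])/[m['fx'],m['fy']]
    s=d.copy()
    for _ in range(20): s=d/(1+m['k1']*(s@s))
    return np.array(m['xyz']), Rm@np.array([s[0],-s[1],-1.])
def onz(n,uv,z):
    o,d=ray(n,uv); return o+d*(z-o[2])/d[2]
def proj(n,p):
    m,Rm=cam(n); c=Rm.T@(np.array(p,float)-m['xyz']); s=np.array([c[0],-c[1]])/-c[2]
    s=s*(1+m['k1']*(s@s)); return s*[m['fx'],m['fy']]+[m['cx'],m['cy']]
def tri(u1,u2):
    o1,d1=ray('top',u1);o2,d2=ray('side',u2)
    A=np.stack([d1,-d2],1);t=np.linalg.lstsq(A,o2-o1,rcond=None)[0]
    a=o1+d1*t[0];b=o2+d2*t[1];return (a+b)/2,np.linalg.norm(a-b)
E
python3 - <<'E'
from h import *
im=cv2.imread('pics/top0.png')
a=im[215:265,115:215];b=im[215:265,290:390]
cv2.imwrite('pics/bars.png',cv2.resize(np.vstack([a,b]),None,fx=6,fy=6,interpolation=cv2.INTER_CUBIC))
cv2.imwrite('pics/guide.png',cv2.resize(im[115:220,235:320],None,fx=5.5,fy=5.5,interpolation=cv2.INTER_CUBIC))
ims=cv2.imread('pics/side0.png')
cv2.imwrite('pics/guides.png',cv2.resize(ims[160:250,165:285],None,fx=6,fy=6,interpolation=cv2.INTER_CUBIC))
for p in [(135,231),(166,238),(336,243),(275,165)]: print(p,onz('top',p,28))
E
```

```text
(135, 231) [394.88465483 323.54132956  28.        ]
(166, 238) [377.3834166  234.73875504  28.        ]
(336, 243) [ 374.61504268 -242.40731932   28.        ]
(275, 165) [591.38468733 -67.74902693  28.        ]
```

View pics/bars.png

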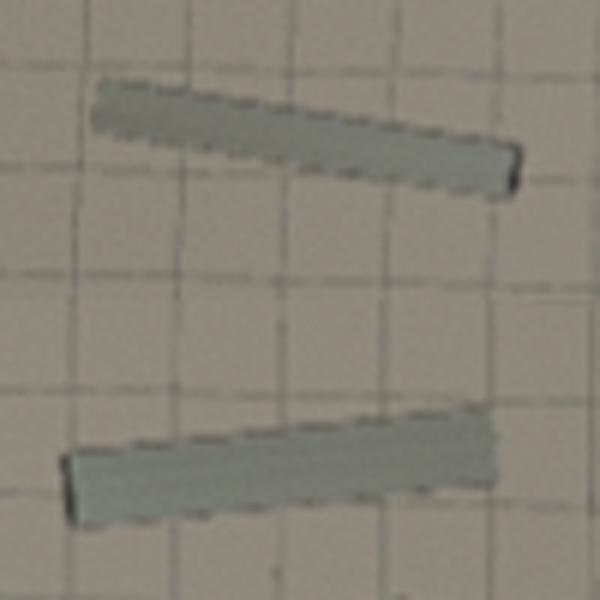

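View pics/guide.png

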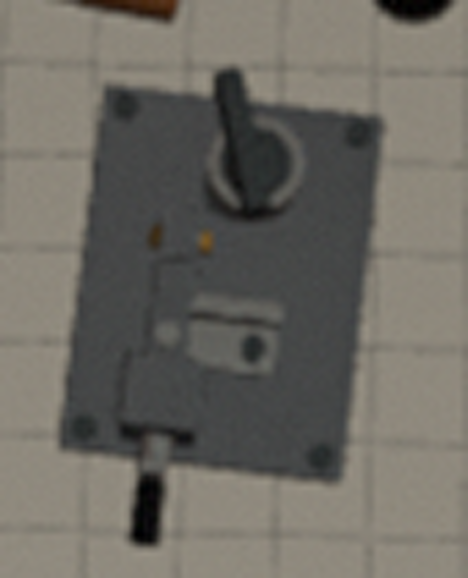

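View pics/guides.png

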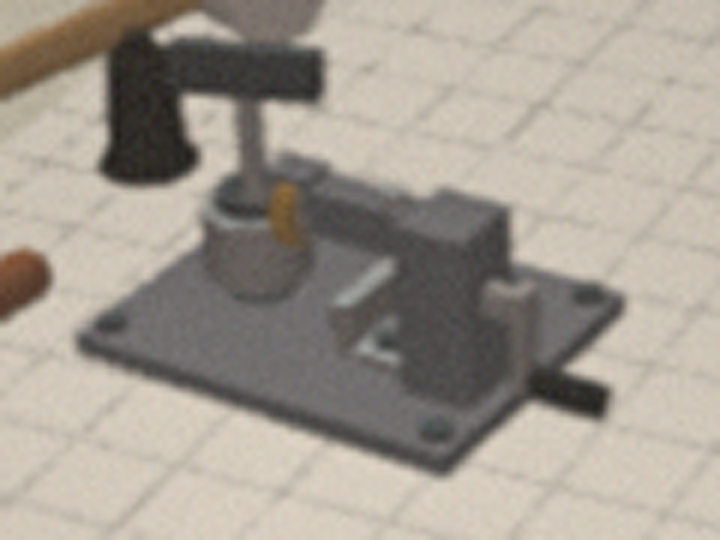

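Run:
```python
from h import *
im=cv2.imread('pics/top0.png')
def cr(x,y): return (x/5.5+235-.4,y/5.5+115-.4)
C=[cr(107,87),cr(382,120),cr(340,480),cr(62,450)]
# refine by contour of dark-grey bed
g=im.astype(int); hsv=cv2.cvtColor(im,cv2.COLOR_BGR2HSV)
m=((hsv[...,2]<105)).astype(np.uint8)*255
roi=np.zeros_like(m);roi[125:206,240:310]=255;m&=roi
m=cv2.morphologyEx(m,cv2.MORPH_CLOSE,np.ones((9,9)))
m=cv2.morphologyEx(m,cv2.MORPH_OPEN,np.ones((25,25)))
cs,_=cv2.findContours(m,cv2.RETR_EXTERNAL,cv2.CHAIN_APPROX_NONE);c=max(cs,key=cv2.contourArea)
print(cv2.minAreaRect(c),cv2.contourArea(c))
P=np.array([onz('top',p,12)[:2] for p in C])
print(P);print([np.linalg.norm(P[i]-P[(i+1)%4]) for i in range(4)])
W=np.array([onz('top',p,12)[:2] for p in c[:,0].astype(float)],dtype=np.float32)
rc=cv2.minAreaRect(W);print('bed world',rc)
y=(P[0]-P[1])+(P[3]-P[2]);yaw=np.arctan2(-y[0],y[1]);print('centre',P.mean(0),'yaw',yaw)
x=(P[0]-P[3])+(P[1]-P[2]);print('yaw from x',np.arctan2(x[1],x[0]))
# bars
for nm,(x0,y0,x1,y1) in dict(wide=(292,222,385,262),narrow=(120,220,212,255)).items():
    s=im[y0:y1,x0:x1].astype(int); d=(s[...,0]-s[...,2])  # blue minus red
    mm=(d>2).astype(np.uint8)*255; mm=cv2.morphologyEx(mm,cv2.MORPH_OPEN,np.ones((3,3)));mm=cv2.morphologyEx(mm,cv2.MORPH_CLOSE,np.ones((5,5)))
    cs,_=cv2.findContours(mm,cv2.RETR_EXTERNAL,cv2.CHAIN_APPROX_NONE);c=max(cs,key=cv2.contourArea)
    W=np.array([onz('top',p+[x0,y0],28)[:2] for p in c[:,0].astype(float)],dtype=np.float32)
    print(nm,cv2.minAreaRect(W),'\n',cv2.boxPoints(cv2.minAreaRect(W)))
np.save('P.npy',P)
t=[cr(255,165)]
print('roller c z29+17', onz('top',cr(255,165),46))
print('handle ends z132',onz('top',cr(229,72),132),onz('top',cr(256,212),132))
print('fence face top z38',onz('top',cr(192,296),38),onz('top',cr(285,304),38))
print('overarm top',[onz('top',cr(*q),98) for q in [(155,255),(210,255),(200,435),(122,425)]])
```

```text
((275.5, 165.5), (67.0, 53.0), 90.0) 3267.0
[[ 694.73593349   -5.2955266 ]
 [ 679.90057956 -151.03049505]
 [ 488.68213412 -131.52769816]
 [ 501.16849104   13.59166631]]
[np.float64(146.48811813312514), np.float64(192.21043926611765), np.float64(145.65554934007955), np.float64(194.48671119750878)]
bed world ((593.2633056640625, -69.62366485595703), (196.24400329589844, 153.0308074951172), 0.7149254083633423)
centre [591.12178455 -68.56551337] yaw -0.09366121955674218
yaw from x -0.0994406717716388Traceback (most recent call last):
  File "<stdin>", line 23, in <module>
ValueError: max() iterable argument is empty
```

Run:
```python
from h import *
im=cv2.imread('pics/top0.png')
def cr(x,y): return (x/5.5+235-.4,y/5.5+115-.4)
print(im[243,336],im[243,320],im[238,150],im[228,340],im[255,340],im[225,170])
lab=cv2.cvtColor(cv2.GaussianBlur(im,(3,3),0),cv2.COLOR_BGR2LAB).astype(int)
print(lab[243,336],lab[228,340],lab[238,166],lab[225,170])
for nm,(x0,y0,x1,y1) in dict(wide=(292,222,385,262),narrow=(120,220,212,255)).items():
    s=lab[y0:y1,x0:x1]; bg=np.median(s.reshape(-1,3),0); d=(bg[1]-s[...,1])+(bg[2]-s[...,2])
    mm=(d>4).astype(np.uint8)*255; mm=cv2.morphologyEx(mm,cv2.MORPH_OPEN,np.ones((3,3)));mm=cv2.morphologyEx(mm,cv2.MORPH_CLOSE,np.ones((5,5)))
    cs,_=cv2.findContours(mm,cv2.RETR_EXTERNAL,cv2.CHAIN_APPROX_NONE);c=max(cs,key=cv2.contourArea)
    W=np.array([onz('top',p+[x0,y0],28)[:2] for p in c[:,0].astype(float)],dtype=np.float32)
    print(nm,d.max(),cv2.minAreaRect(W),'\n',cv2.boxPoints(cv2.minAreaRect(W)))
def cb(x,y,oy=0): # bars crop
    return (x/6+290-.4,(y-300)/6+215-.4)
B=[onz('top',cb(*q),28)[:2] for q in [(66,455),(490,407),(494,485),(75,526)]]
print('wide by eye',np.array(B),np.mean(B,0),np.linalg.norm(B[0]-B[1]),np.linalg.norm(B[0]-B[3]))
print('roller c', onz('top',cr(255,165),46))
P=np.load('P.npy');O=P.mean(0);a=-.096;Rg=np.array([[np.cos(a),-np.sin(a)],[np.sin(a),np.cos(a)]])
def G(p): return np.round(Rg.T@(p[:2]-O),1)
for n,q,z in [('roller c',(255,165),46),('h1',(229,72),132),('h2',(256,212),132),('f1',(192,296),38),('f2',(285,304),38),('oa',(155,255),98),('oa',(210,255),98),('oa',(200,435),98),('oa',(122,425),98),('brass',(205,240),80)]: print(n,G(onz('top',cr(*q),z)),onz('top',cr(*q),z)[:2])
```

```text
[108 118 116] [112 122 119] [103 111 112] [125 138 143] [125 136 143] [122 135 141]
[126 125 133] [147 128 135] [127 125 134] [144 127 136]
wide 6.0 ((366.10357666015625, -172.70367431640625), (30.551311492919922, 50.58221435546875), 1.3027840852737427) 
 [[ 350.25687 -147.7664 ]
 [ 351.4069  -198.33556]
 [ 381.9503  -197.64095]
 [ 380.80026 -147.0718 ]]Traceback (most recent call last):
  File "<stdin>", line 10, in <module>
ValueError: max() iterable argument is empty
```

Run:
```python
from h import *
im=cv2.imread('pics/top0.png')
def cr(x,y): return (x/5.5+235-.4,y/5.5+115-.4)
g=cv2.resize(cv2.cvtColor(im,cv2.COLOR_BGR2GRAY),None,fx=4,fy=4,interpolation=cv2.INTER_CUBIC)
for nm,(x0,y0,x1,y1) in dict(wide=(292,222,385,262),narrow=(120,220,212,255)).items():
    s=g[y0*4:y1*4,x0*4:x1*4]; mm=(s<127).astype(np.uint8)*255; mm=cv2.morphologyEx(mm,cv2.MORPH_OPEN,np.ones((17,17)))
    cs,_=cv2.findContours(mm,cv2.RETR_EXTERNAL,cv2.CHAIN_APPROX_NONE);c=max(cs,key=cv2.contourArea)
    W=np.array([onz('top',(p+.5)/4-.5+[x0,y0],28)[:2] for p in c[:,0].astype(float)],dtype=np.float32)
    print(nm,cv2.minAreaRect(W),'\n',cv2.boxPoints(cv2.minAreaRect(W)))
def cb(x,y): return (x/6+290-.4,(y-300)/6+215-.4)
B=np.array([onz('top',cb(*q),28)[:2] for q in [(66,455),(490,407),(494,485),(75,526)]])
print('wide by eye',B,np.mean(B,0),np.linalg.norm(B[0]-B[1]),np.linalg.norm(B[0]-B[3]))
P=np.load('P.npy');O=P.mean(0);a=-.096;Rg=np.array([[np.cos(a),-np.sin(a)],[np.sin(a),np.cos(a)]])
def G(p): return np.round(Rg.T@(p[:2]-O),1)
for n,q,z in [('roller c',(255,165),46),('h1',(229,72),132),('h2',(256,212),132),('f1',(192,296),38),('f2',(285,304),38),('oa',(155,255),98),('oa',(210,255),98),('oa',(200,435),98),('oa',(122,425),98),('brass',(205,240),80)]: print(n,G(onz('top',cr(*q),z)),onz('top',cr(*q),z)[:2])
```

```text
wide ((374.6055603027344, -242.236572265625), (44.00250244140625, 204.57516479492188), 7.892825603485107) 
 [[ 338.76657 -143.93922]
 [ 366.85892 -346.57635]
 [ 410.44455 -340.53394]
 [ 382.3522  -137.89679]]
narrow ((377.7580261230469, 240.31503295898438), (198.58761596679688, 33.49595260620117), 82.24005889892578) 
 [[347.7565  144.19186]
 [380.9457  139.66916]
 [407.75955 336.4382 ]
 [374.57034 340.9609 ]]
wide by eye [[ 379.50893718 -143.42870636]
 [ 406.24119838 -340.94862937]
 [ 370.09262389 -342.76531395]
 [ 346.75020216 -148.06804441]] [ 375.6482404  -243.80267352] 199.32068074713695 33.085618894420286Traceback (most recent call last):
  File "<stdin>", line 13, in <module>
    fid = stack.enter_context(open(os.fspath(file), "rb"))
                              ~~~~^^^^^^^^^^^^^^^^^^^^^^^
FileNotFoundError: [Errno 2] No such file or directory: 'P.npy'
```

```bash
cat >> h.py <<'E'
O=np.array([591.1,-68.6]);a=-.096;Rg=np.array([[np.cos(a),-np.sin(a)],[np.sin(a),np.cos(a)]])
def G(p): return np.round(Rg.T@(np.array(p)[:2]-O),1)
def Wd(p): return O+Rg@np.array(p,float)
def togo(target,yaw=None):
    o=status.get_obs();Rm=R.from_euler('xyz',o['tcp_rot']).as_matrix()
    d=Rm.T@(np.array(target,float)-o['eef_pos'])
    tw=None if yaw is None else -(yaw-o['tcp_rot'][2])
    print('t',round(o['time'],2),'pos',o['eef_pos'].round(1),'rot',o['tcp_rot'].round(4),'tool delta mm',d.round(1),'twist',tw,'F',o['wrist_force'].round(2),'M',o['torque'].round(3),'w',round(o['gripper_width'],1))
E
python3 - <<'E'
from h import *
def cr(x,y): return (x/5.5+235-.4,y/5.5+115-.4)
def cs(x,y): return (x/6+165-.4,y/6+160-.4)
for n,q,z in [('roller c',(255,165),46),('h1',(229,72),132),('h2',(256,212),132),('f1',(192,296),38),('f2',(285,304),38),('oa',(155,255),98),('oa',(210,255),98),('oa',(200,435),98),('oa',(122,425),98),('brass',(205,240),80)]: print(n,G(onz('top',cr(*q),z)),onz('top',cr(*q),z)[:2])
for n,q,s in [('hend',(229,72),(140,40)),('hend2',(256,212),(322,50)),('overarmtip',(155,255),(300,155))]:
    p,e=tri(cr(*q),cs(*s));print(n,p.round(1),e.round(1),G(p))
for n,q,z in [('rl',(208,258),46),('rr',(315,258),46),('cornL',(80,335),12),('cornR',(625,297),12),('corn',(440,470),12),('fence tip top',(390,262),38),('fence tip2',(335,300),38)]: print(n,G(onz('side',cs(*q),z)))
togo([366.6,-174.4,140],1.699)
for s in (70,80,85): print(np.array([375.6,-243.8])+s*np.array([-.1277,.9918]))
E
```

```text
roller c [56.8 -8.9] [646.76428624 -82.90194261]
h1 [80.4 10.3] [672.16617092 -66.05836693]
h2 [ 15.1 -10. ] [605.13347554 -80.01308609]
f1 [-13.   15.3] [579.61270133 -52.1620759 ]
f2 [-11.5 -32.5] [576.48472961 -99.87940883]
oa [-4.8 35.5] [589.73387666 -32.8423753 ]
oa [-1.7  8.9] [590.29476536 -59.55996352]
oa [-89.5   3.6] [502.34067269 -56.45259843]
oa [-89.1  41.5] [506.36342606 -18.72790456]
brass [ 8.8 12.1] [600.98943351 -57.36677305]
hend [678.1 -63.5 129.7] 11.6 [86.1 13.4]
hend2 [604.3 -80.3 132.4] 1.5 [ 14.3 -10.4]
overarmtip [588.3 -32.6 108.6] 1.0 [-6.2 35.5]
rl [45.4 39.2]
rr [ 4.5 16.6]
cornL [92.2 75.1]
cornR [-101.   -68.5]
corn [-102.1   85. ]
fence tip top [-18.1  -7.4]
fence tip2 [-15.1  30.6]
t 0.1 pos [ 138.  -609.3  255.8] rot [-3.1406e+00  1.0000e-04  2.2270e-01] tool delta mm [ 319.  -373.5  116.1] twist -1.4762558400452646 F [-0.26  0.01  0.54] M [-0.038 -0.03   0.014] w 85.3
[ 366.661 -174.374]
[ 365.384 -164.456]
[ 364.7455 -159.497 ]
```

>>> {"op": "move_arm", "data": {
  "deltas": [
    {"translation": [0.319, -0.373, 0.1], "twist": -1.476, "hand": 0.075},
    {"translation": [0.319, -0.373, 0.1], "twist": -1.476, "hand": 0.075},
    {"translation": [0.319, -0.373, 0.1], "twist": -1.476, "hand": 0.075},
    {"translation": [0.319, -0.373, 0.1], "twist": -1.476, "hand": 0.075},
    {"translation": [0.319, -0.373, 0.1], "twist": -1.476, "hand": 0.075},
    {"translation": [0.319, -0.373, 0.1], "twist": -1.476, "hand": 0.075},
    {"translation": [0.319, -0.373, 0.1], "twist": -1.476, "hand": 0.075},
    {"translation": [0.319, -0.373, 0.1], "twist": -1.476, "hand": 0.075},
    {"translation": [0.319, -0.373, 0.1], "twist": -1.476, "hand": 0.075},
    {"translation": [0.319, -0.373, 0.1], "twist": -1.476, "hand": 0.075}
  ]
}}

```text
time: 0.93
eef_pos: [328.4, -246.5, 172.8]
tcp_rot: [3.142, -0.001, 1.479]
wrist_force: [1.8, -1.0, -1.4]
gripper_width: 75.0
```

```bash
python3 -c "
from h import *
togo([366.6,-174.4,150],1.699)
print(status.get_obs()['qpos'],r.nose_length)"
```

```text
t 0.93 pos [ 328.4 -246.5  172.8] rot [ 3.1415e+00 -7.0000e-04  1.4786e+00] tool delta mm [75.2 31.4 22.9] twist -0.2204335625689 F [ 1.83 -1.02 -1.38] M [-0.057 -0.085 -0.004] w 75.0
[ 0.86252144  0.34697167 -0.43850355  2.199256    0.24292787  0.64035841
  0.15874436] 25.0
```

>>> {"op": "move_arm", "data": {
  "deltas": [
    {"translation": [0.075, 0.031, 0.05], "twist": -0.22, "hand": 0.075},
    {"translation": [0.075, 0.031, 0.08], "twist": -0.22, "hand": 0.075},
    {"translation": [0.075, 0.031, 0.08], "twist": -0.22, "hand": 0.075},
    {"translation": [0.075, 0.031, 0.08], "twist": -0.22, "hand": 0.075},
    {"translation": [0.075, 0.031, 0.08], "twist": -0.22, "hand": 0.075}
  ]
}}

```text
time: 1.35
eef_pos: [366.0, -173.2, 91.9]
tcp_rot: [-3.139, -0.002, 1.702]
wrist_force: [0.0, -0.5, 0.9]
gripper_width: 74.6
```

Run:
```python
from h import *
togo([366.6,-174.4,30],1.699)
print(status.get_obs()['qpos'].round(3))
im=imaging.read_camera('top');cv2.imwrite('pics/a1.png',cv2.resize(im[190:290,270:400],None,fx=5,fy=5,interpolation=cv2.INTER_CUBIC))
im=imaging.read_camera('side');cv2.imwrite('pics/a1s.png',cv2.resize(im[130:260,250:400],None,fx=5,fy=4.5,interpolation=cv2.INTER_CUBIC))
```

```text
t 1.35 pos [ 366.  -173.2   91.9] rot [-3.1394e+00 -2.3000e-03  1.7016e+00] tool delta mm [-1.4  0.5 61.9] twist 0.0026099208136145524 F [ 0.02 -0.47  0.93] M [-0.059  0.019  0.023] w 74.6
[ 0.607  0.509 -0.389  2.266  0.446  0.44  -0.016]
```

View pics/a1.png

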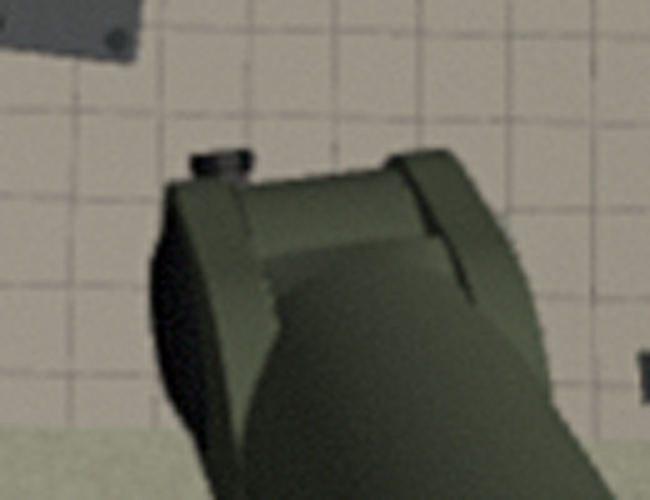

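View pics/a1s.png

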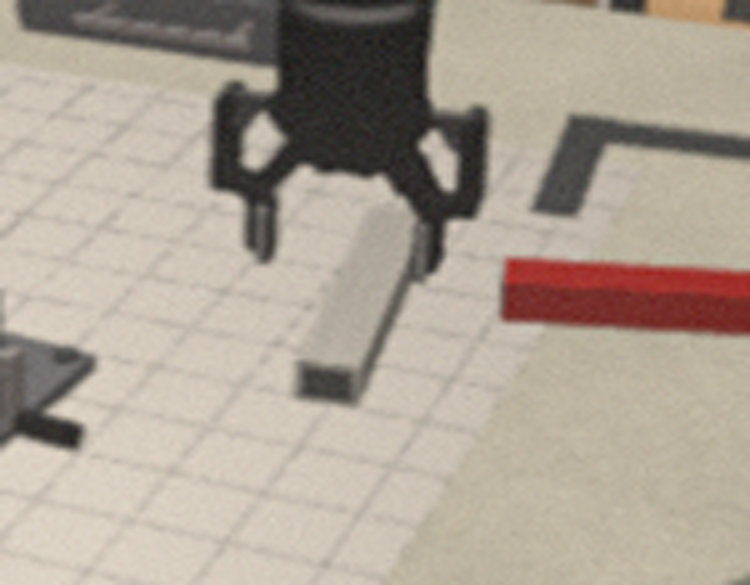

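>>> {"op": "move_arm", "data": {
  "deltas": [
    {"translation": [-0.001, 0, 0.035], "twist": 0, "hand": 0.075},
    {"translation": [-0.001, 0, 0.061], "twist": 0, "hand": 0.075},
    {"translation": [-0.001, 0, 0.061], "twist": 0, "hand": 0.075},
    {"translation": [-0.001, 0, 0.061], "twist": 0, "hand": 0.03},
    {"translation": [-0.001, 0, 0.061], "twist": 0, "hand": 0.03},
    {"translation": [-0.001, 0, 0.061], "twist": 0, "hand": 0.03},
    {"translation": [-0.001, 0, 0.061], "twist": 0, "hand": 0.03},
    {"translation": [-0.001, 0, 0.061], "twist": 0, "hand": 0.03}
  ],
  "squeeze": 90
}}

```text
time: 2.12
eef_pos: [366.7, -177.0, 34.1]
tcp_rot: [3.139, 0.002, 1.697]
wrist_force: [-4.8, 0.9, 29.9]
gripper_width: 33.7
```

Run:
```python
from h import *
togo([366.6,-174.4,30],1.699)
print(status.get_obs()['qpos'].round(3))
im=imaging.read_camera('side');cv2.imwrite('pics/a2s.png',cv2.resize(im[130:260,250:400],None,fx=5,fy=4.5,interpolation=cv2.INTER_CUBIC))
```

```text
t 2.12 pos [ 366.7 -177.    34.1] rot [3.1395e+00 1.6000e-03 1.6968e+00] tool delta mm [2.6 0.2 4.1] twist -0.0022451942521903856 F [-4.81  0.86 29.91] M [0.226 1.019 0.077] w 33.7
[ 0.5    0.634 -0.25   2.286  0.571  0.276 -0.129]
```

View pics/a2s.png

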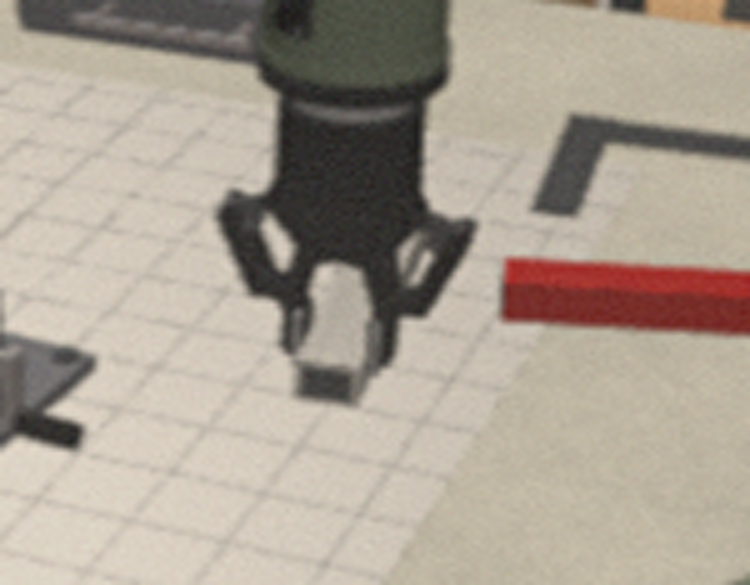

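>>> {"op": "move_arm", "data": {
  "deltas": [
    {"translation": [0, 0, -0.04], "twist": 0, "hand": 0.03},
    {"translation": [0, 0, -0.08], "twist": 0, "hand": 0.03},
    {"translation": [0, 0.03, -0.115], "twist": 0.05, "hand": 0.03},
    {"translation": [0.0, 0.07, -0.115], "twist": 0.1, "hand": 0.03},
    {"translation": [0.0, 0.07, -0.115], "twist": 0.22, "hand": 0.03},
    {"translation": [0.0, 0.07, -0.115], "twist": 0.22, "hand": 0.03}
  ]
}}

```text
time: 2.67
eef_pos: [437.7, -167.9, 151.1]
tcp_rot: [3.136, 0.001, 1.47]
wrist_force: [-0.3, 0.9, -3.4]
gripper_width: 32.9
```

Run:
```python
from h import *
togo([440,60,150],1.475)
im=imaging.read_camera('side');cv2.imwrite('pics/a3s.png',cv2.resize(im[100:300,180:430],None,fx=3,fy=3,interpolation=cv2.INTER_CUBIC))
print('jar',onz('top',(193,105),85))
print(Wd((8,232)))
```

```text
t 2.67 pos [ 437.7 -167.9  151.1] rot [3.1357e+00 1.3000e-03 1.4705e+00] tool delta mm [227.  -20.5   0.7] twist -0.004524035757666578 F [-0.27  0.91 -3.37] M [ 0.216  0.058 -0.039] w 32.9
jar [743.98236526 162.49369624  85.        ]
[621.30097027 161.56494389]
```

View pics/a3s.png

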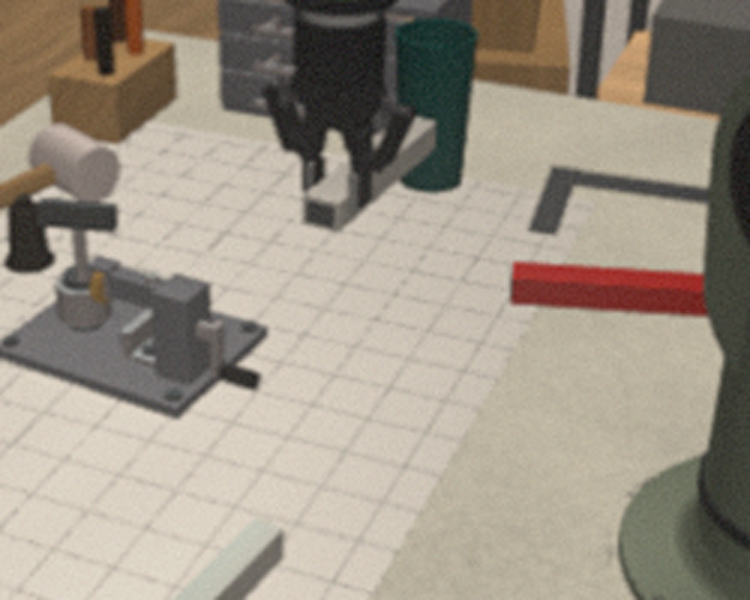

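>>> {"op": "move_arm", "data": {
  "deltas": [
    {"translation": [0.3, -0.02, 0], "twist": 0, "hand": 0.03},
    {"translation": [0.3, -0.02, 0], "twist": 0, "hand": 0.03},
    {"translation": [0.3, -0.02, 0], "twist": 0, "hand": 0.03},
    {"translation": [0.3, -0.02, 0], "twist": 0, "hand": 0.03},
    {"translation": [0.3, -0.02, 0], "twist": 0, "hand": 0.03},
    {"translation": [0.3, -0.02, 0], "twist": 0, "hand": 0.03},
    {"translation": [0.3, -0.02, 0], "twist": 0, "hand": 0.03},
    {"translation": [0.3, -0.02, 0], "twist": 0, "hand": 0.03},
    {"translation": [0.35, 0.08, 0], "twist": 0, "hand": 0.03},
    {"translation": [0.35, 0.08, 0], "twist": 0, "hand": 0.03}
  ]
}}

```text
time: 3.55
eef_pos: [521.1, 162.7, 150.5]
tcp_rot: [3.139, 0.003, 1.483]
wrist_force: [0.8, 1.1, -2.6]
gripper_width: 33.2
```

Run:
```python
from h import *
togo([*Wd((8,245)),150],1.475)
```

```text
t 3.55 pos [521.1 162.7 150.5] rot [3.1391e+00 3.1000e-03 1.4829e+00] tool delta mm [ 20.7 100.    0.7] twist 0.00787844991609088 F [ 0.76  1.15 -2.63] M [ 0.297 -0.175 -0.002] w 33.2
```

>>> {"op": "move_arm", "data": {
  "deltas": [
    {"translation": [0.021, 0.04, 0], "twist": 0.008, "hand": 0.03},
    {"translation": [0.021, 0.08, 0.0], "twist": 0.008, "hand": 0.03},
    {"translation": [0.021, 0.1, 0.03], "twist": 0.008, "hand": 0.03},
    {"translation": [0.021, 0.1, 0.07], "twist": 0.008, "hand": 0.03},
    {"translation": [0.021, 0.1, 0.085], "twist": 0.008, "hand": 0.03},
    {"translation": [0.021, 0.1, 0.085], "twist": 0.008, "hand": 0.03},
    {"translation": [0.021, 0.1, 0.085], "twist": 0.008, "hand": 0.03}
  ]
}}

```text
time: 4.13
eef_pos: [621.9, 174.3, 66.2]
tcp_rot: [3.141, 0.003, 1.476]
wrist_force: [0.1, 0.4, -1.9]
gripper_width: 32.6
```

Run:
```python
from h import *
togo([*Wd((8,245)),48],1.475)
im=imaging.read_camera('side');cv2.imwrite('pics/a4s.png',cv2.resize(im[140:300,90:310],None,fx=3.6,fy=3.6,interpolation=cv2.INTER_CUBIC))
im=imaging.read_camera('top');cv2.imwrite('pics/a4.png',cv2.resize(im[100:220,170:320],None,fx=5,fy=5,interpolation=cv2.INTER_CUBIC))
```

```text
t 4.13 pos [621.9 174.3  66.2] rot [3.1407 0.0034 1.4765] tool delta mm [ 0.4  0.6 18.2] twist 0.0014729664709154378 F [ 0.09  0.37 -1.92] M [ 0.224 -0.067 -0.04 ] w 32.6
```

View pics/a4s.png

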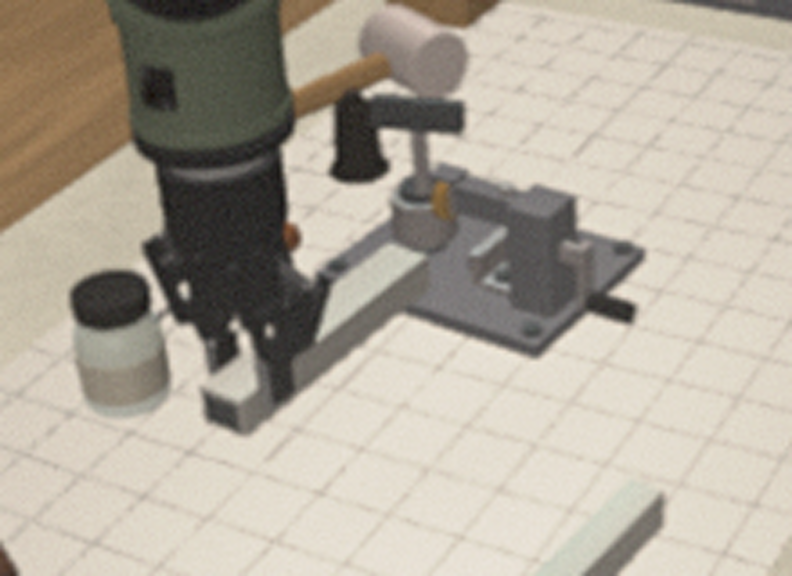

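View pics/a4.png

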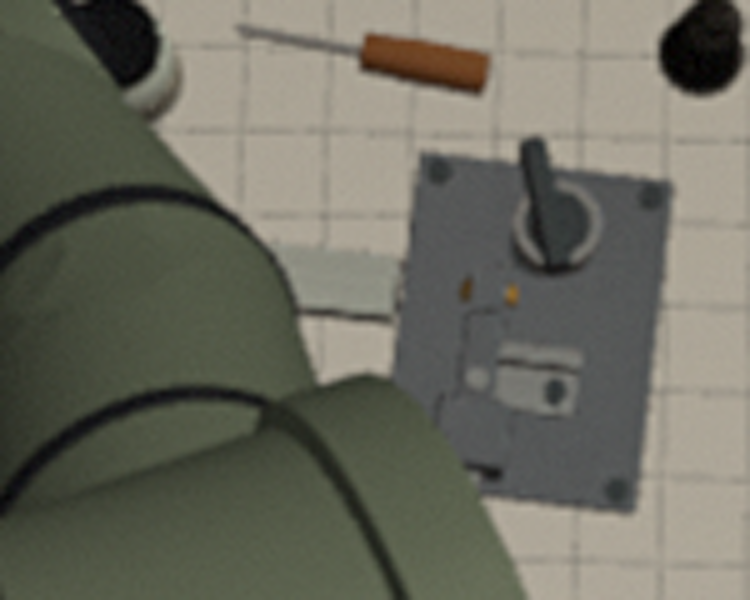

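Run:
```python
from h import *
def cr(x,y): return (x/5+170-.4,y/5+100-.4)
for n,q,z in [('near1',(310,311),60),('near2',(388,318),60),('far1',(290,245),60),('far2',(400,258),60),('f1',(500,358),38),('f2',(582,365),38),('rollertop -x',(553,274),46),('roller +x',(560,180),46),('rl',(512,225),46),('rr',(603,230),46),('h1',(534,140),132),('h2',(556,268),132),('cornTL',(421,153),12),('TR',(671,186),12),('BR',(633,511),12)]: print(n,G(onz('top',cr(*q),z)))
im=imaging.read_camera('top')
cv2.imwrite('pics/a5.png',cv2.resize(im[130:200,240:320],None,fx=9,fy=8.5,interpolation=cv2.INTER_CUBIC))
```

```text
near1 [-10.4 121.8]
near2 [-9.3 78.3]
far1 [ 25.2 137.5]
far2 [25.  75.8]
f1 [-20.9  14.1]
f2 [-19.4 -32.2]
rollertop -x [28.7 -9.9]
roller +x [82.6 -7.8]
rl [53.8 16.2]
rr [ 57. -35.]
h1 [80.7  9.9]
h2 [14.8 -9.1]
cornTL [97.6 73.8]
TR [ 95.1 -72.9]
BR [-95.8 -71.8]
```

View pics/a5.png

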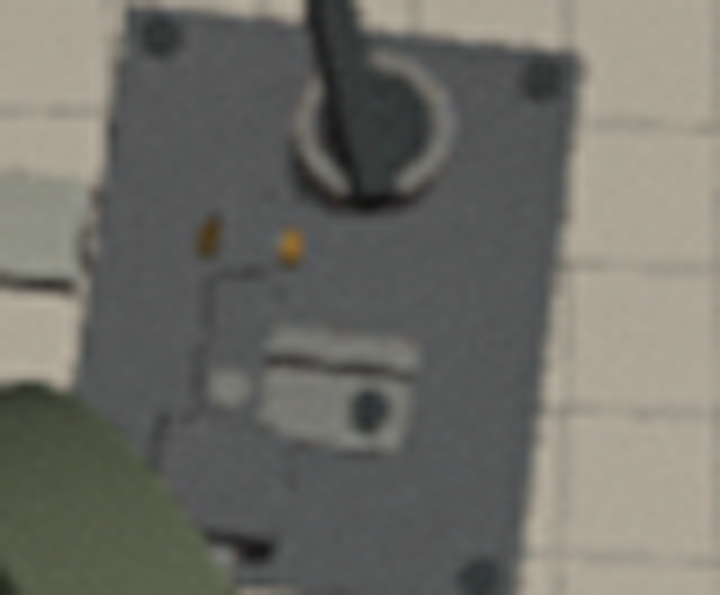

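>>> {"op": "move_arm", "data": {
  "deltas": [
    {"translation": [0, 0, 0.015], "twist": 0.0015, "hand": 0.03},
    {"translation": [0, 0, 0.015], "twist": 0.0015, "hand": 0.03},
    {"translation": [-0.02, 0, 0.015], "twist": 0.0015, "hand": 0.03},
    {"translation": [-0.04, 0, 0.015], "twist": 0.0015, "hand": 0.03},
    {"translation": [-0.055, 0, 0.015], "twist": 0.0015, "hand": 0.03},
    {"translation": [-0.065, 0, 0.015], "twist": 0.0015, "hand": 0.03},
    {"translation": [-0.065, 0, 0.015], "twist": 0.0015, "hand": 0.03}
  ]
}}

```text
time: 4.87
eef_pos: [617.4, 107.3, 53.3]
tcp_rot: [3.137, 0.003, 1.472]
wrist_force: [0.2, -0.6, -4.2]
gripper_width: 33.1
```

Run:
```python
from h import *
togo([*Wd((8,95)),48],1.475)
im=imaging.read_camera('side');cv2.imwrite('pics/a6s.png',cv2.resize(im[150:270,120:290],None,fx=4.6,fy=4.6,interpolation=cv2.INTER_CUBIC))
im=imaging.read_camera('top');cv2.imwrite('pics/a6.png',cv2.resize(im[130:200,240:320],None,fx=9,fy=8.5,interpolation=cv2.INTER_CUBIC))
```

```text
t 4.87 pos [617.4 107.3  53.3] rot [3.1366 0.0033 1.4715] tool delta mm [-82.6  -1.1   5.6] twist -0.003489760013646981 F [ 0.25 -0.65 -4.21] M [ 0.258 -0.02  -0.016] w 33.1
```

View pics/a6s.png

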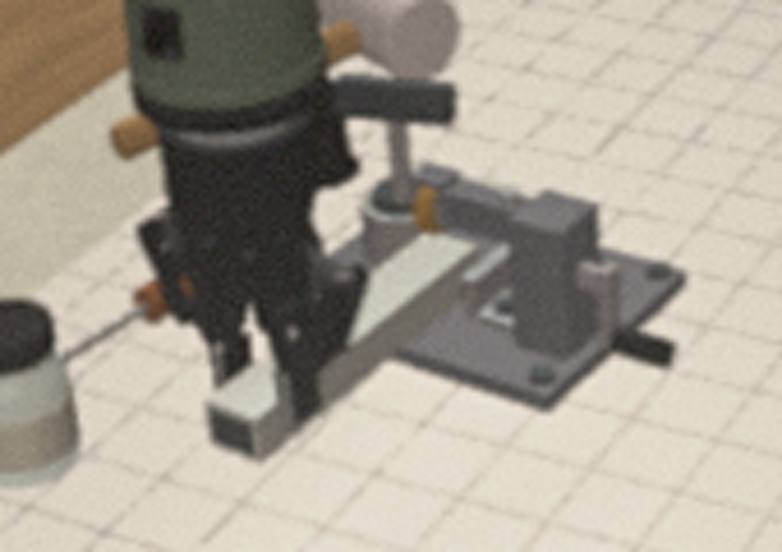

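View pics/a6.png

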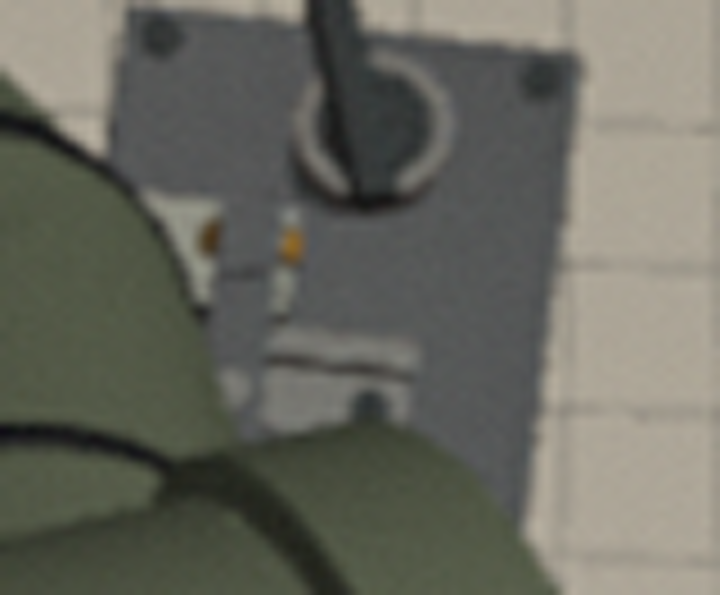

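>>> {"op": "move_arm", "data": {
  "deltas": [
    {"translation": [-0.02, -0.001, 0.002], "twist": -0.0035, "hand": 0.03},
    {"translation": [-0.04, -0.001, 0.002], "twist": -0.0035, "hand": 0.03},
    {"translation": [-0.06, -0.001, 0.002], "twist": -0.0035, "hand": 0.03},
    {"translation": [-0.075, -0.001, 0.003], "twist": -0.0035, "hand": 0.03},
    {"translation": [-0.082, -0.001, 0.004], "twist": -0.0035, "hand": 0.03},
    {"translation": [-0.082, -0.001, 0.006], "twist": -0.0035, "hand": 0.03},
    {"translation": [-0.082, -0.001, 0.007], "twist": -0.0035, "hand": 0.03}
  ]
}}

```text
time: 5.55
eef_pos: [608.7, 30.0, 46.4]
tcp_rot: [3.136, 0.001, 1.478]
wrist_force: [0.7, -0.0, -2.5]
gripper_width: 32.8
```

Run:
```python
from h import *
togo([*Wd((8,95)),46],1.475)
im=imaging.read_camera('side');cv2.imwrite('pics/a7s.png',cv2.resize(im[150:270,120:290],None,fx=4.6,fy=4.6,interpolation=cv2.INTER_CUBIC))
im=imaging.read_camera('top');cv2.imwrite('pics/a7.png',cv2.resize(im[130:200,240:320],None,fx=9,fy=8.5,interpolation=cv2.INTER_CUBIC))
```

```text
t 5.55 pos [608.7  30.   46.4] rot [3.1362e+00 5.0000e-04 1.4778e+00] tool delta mm [-4.9 -0.1  0.4] twist 0.0027710421772333405 F [ 0.7  -0.02 -2.53] M [-0.142  0.058 -0.028] w 32.8
```

View pics/a7s.png

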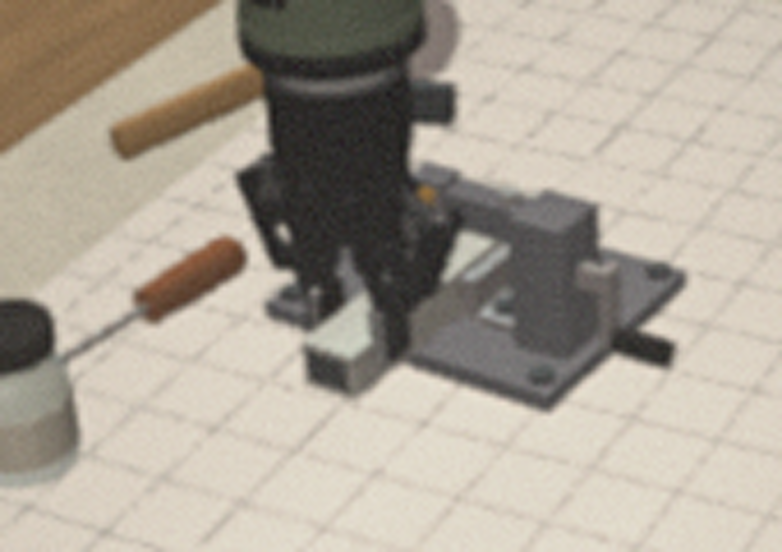

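View pics/a7.png

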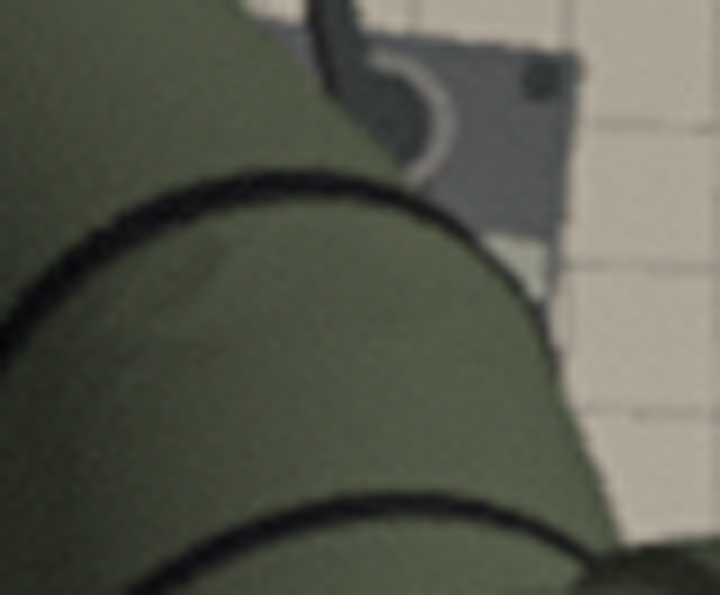

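>>> {"op": "move_arm", "data": {
  "deltas": [
    {"translation": [-0.005, -0.001, 0.002], "twist": 0.0, "hand": 0.03},
    {"translation": [-0.005, -0.002, 0.002], "twist": 0.0, "hand": 0.03},
    {"translation": [-0.005, -0.003, 0.002], "twist": 0.0, "hand": 0.03},
    {"translation": [-0.005, -0.003, 0.002], "twist": 0.0, "hand": 0.03}
  ]
}}

```text
time: 5.98
eef_pos: [607.4, 28.7, 46.2]
tcp_rot: [3.131, -0.003, 1.481]
wrist_force: [4.6, 6.4, 14.3]
gripper_width: 33.1
```

Run:
```python
from h import *
togo([*Wd((8,95)),46],1.475)
```

```text
t 5.98 pos [607.4  28.7  46.2] rot [ 3.1313e+00 -2.6000e-03  1.4812e+00] tool delta mm [-3.4  1.1  0.2] twist 0.006195122142884646 F [ 4.56  6.45 14.29] M [ 1.206 -0.762  0.059] w 33.1
```

>>> {"op": "move_arm", "data": {
  "deltas": [
    {"translation": [0, 0, -0.001], "twist": 0.0, "hand": 0.033},
    {"translation": [0, 0, -0.001], "twist": 0.0, "hand": 0.05},
    {"translation": [0, 0, -0.002], "twist": 0.0, "hand": 0.05},
    {"translation": [0, 0, -0.002], "twist": 0.0, "hand": 0.05},
    {"translation": [0, 0, -0.002], "twist": 0.0, "hand": 0.05},
    {"translation": [0, 0, -0.002], "twist": 0.0, "hand": 0.05},
    {"translation": [0, 0, -0.002], "twist": 0.0, "hand": 0.05}
  ]
}}

```text
time: 6.57
eef_pos: [607.3, 28.6, 48.1]
tcp_rot: [3.132, -0.002, 1.481]
wrist_force: [0.2, -0.7, 0.0]
gripper_width: 50.2
```

Run:
```python
from h import *
togo([*Wd((8,118)),46],1.475)
im=imaging.read_camera('side');cv2.imwrite('pics/a8s.png',cv2.resize(im[150:270,120:290],None,fx=4.6,fy=4.6,interpolation=cv2.INTER_CUBIC))
```

```text
t 6.57 pos [607.3  28.6  48.1] rot [ 3.1315e+00 -2.5000e-03  1.4811e+00] tool delta mm [19.7  1.3  2.1] twist 0.006079003529989135 F [ 0.24 -0.71  0.02] M [-0.012 -0.013 -0.   ] w 50.2
```

View pics/a8s.png

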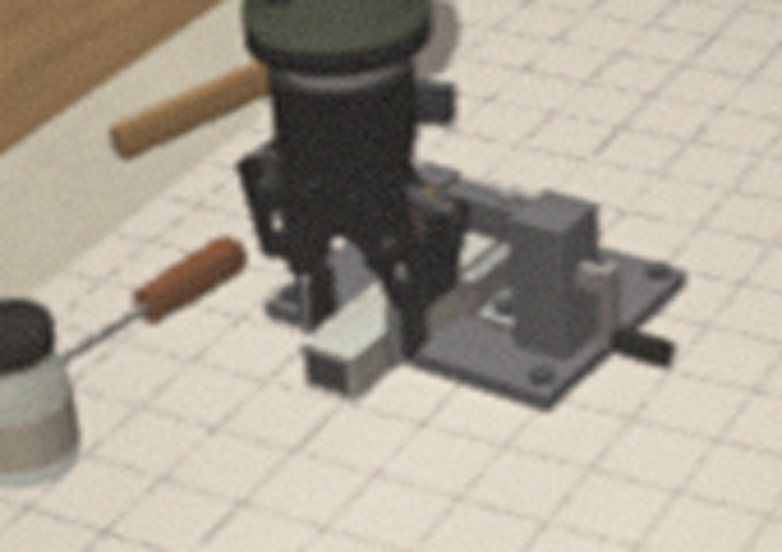

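>>> {"op": "move_arm", "data": {
  "deltas": [
    {"translation": [0.02, 0, 0], "twist": 0.0, "hand": 0.05},
    {"translation": [0.02, 0, 0], "twist": 0.0, "hand": 0.05},
    {"translation": [0.02, 0, 0], "twist": 0.0, "hand": 0.03},
    {"translation": [0.02, 0, 0], "twist": 0.0, "hand": 0.03},
    {"translation": [0.02, 0, 0], "twist": 0.0, "hand": 0.03},
    {"translation": [0.02, 0, 0], "twist": 0.0, "hand": 0.03},
    {"translation": [0.02, 0, 0], "twist": 0.0, "hand": 0.03}
  ],
  "squeeze": 40
}}

```text
time: 7.2
eef_pos: [609.3, 48.5, 48.3]
tcp_rot: [3.131, -0.003, 1.481]
wrist_force: [-0.5, 3.7, 4.2]
gripper_width: 34.1
```

>>> {"op": "move_arm", "data": {
  "deltas": [
    {"translation": [-0.01, 0, -0.0005], "twist": 0.0, "hand": 0.03},
    {"translation": [-0.02, -0.001, -0.0005], "twist": 0.0, "hand": 0.03},
    {"translation": [-0.025, -0.002, -0.0005], "twist": 0.0, "hand": 0.03},
    {"translation": [-0.025, -0.004, 0], "twist": 0.0, "hand": 0.03},
    {"translation": [-0.025, -0.004, 0], "twist": 0.0, "hand": 0.03}
  ]
}}

```text
time: 7.62
eef_pos: [604.7, 21.4, 48.7]
tcp_rot: [3.127, -0.002, 1.48]
wrist_force: [11.5, -7.3, -2.5]
gripper_width: 34.0
```

Run:
```python
from h import *
togo([*Wd((8,92)),46],1.475)
print(G(status.get_obs()['eef_pos']))
```

```text
t 7.62 pos [604.7  21.4  48.7] rot [ 3.1271e+00 -1.6000e-03  1.4797e+00] tool delta mm [1.1 3.  2.8] twist 0.004719335840852823 F [11.49 -7.3  -2.51] M [-1.585 -2.462  0.868] w 34.0
[ 5.  90.9]
```

>>> {"op": "move_arm", "data": {
  "deltas": [
    {"translation": [0, 0.002, 0], "twist": 0.0, "hand": 0.034},
    {"translation": [0, 0.003, 0], "twist": 0.0, "hand": 0.055},
    {"translation": [0, 0.003, 0], "twist": 0.0, "hand": 0.055},
    {"translation": [0, 0.003, 0], "twist": 0.0, "hand": 0.055},
    {"translation": [0, 0.003, 0], "twist": 0.0, "hand": 0.055},
    {"translation": [0.004, 0.003, -0.04], "twist": 0.0, "hand": 0.055},
    {"translation": [0.004, 0.003, -0.08], "twist": 0.0, "hand": 0.055},
    {"translation": [0.004, 0.003, -0.12], "twist": 0.0, "hand": 0.055},
    {"translation": [0.004, 0.003, -0.15], "twist": 0.0, "hand": 0.055},
    {"translation": [0.004, 0.003, -0.15], "twist": 0.0, "hand": 0.055}
  ]
}}

```text
time: 8.45
eef_pos: [607.9, 25.6, 204.9]
tcp_rot: [3.12, -0.003, 1.48]
wrist_force: [0.2, 1.0, 0.4]
gripper_width: 55.1
```

Run:
```python
from h import *
im=imaging.read_camera('side');cv2.imwrite('pics/b1s.png',cv2.resize(im[150:270,120:290],None,fx=4.6,fy=4.6,interpolation=cv2.INTER_CUBIC))
im=imaging.read_camera('top');cv2.imwrite('pics/b1.png',cv2.resize(im[110:220,200:320],None,fx=6,fy=5.4,interpolation=cv2.INTER_CUBIC))
togo([638.6,-73,200],0.205+np.pi)
print(status.get_obs()['qpos'].round(3))
```

```text
t 8.55 pos [606.2  25.  199.8] rot [ 3.1252e+00 -1.5000e-03  1.4796e+00] tool delta mm [-94.6  41.2   0.4] twist -1.8670208700334254 F [-0.39 -0.14 -0.9 ] M [-0.032  0.061  0.014] w 54.9
[ 0.189  0.585 -0.478  1.7    0.33   0.92  -0.511]
```

View pics/b1s.png

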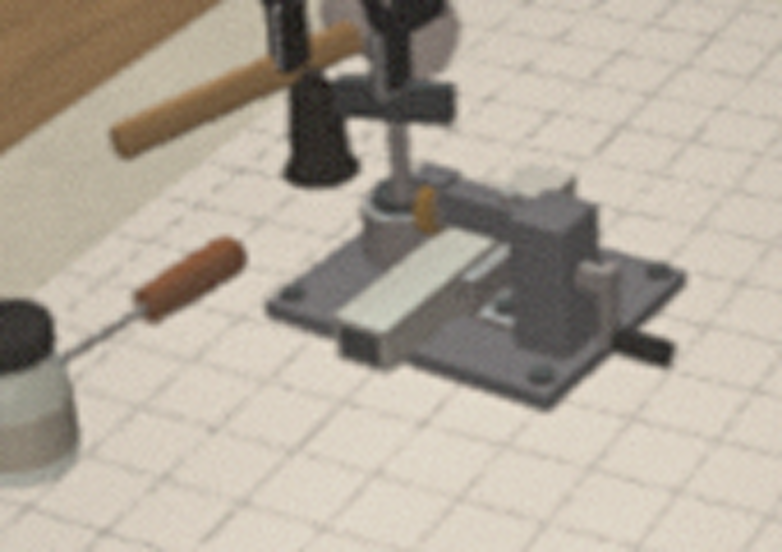

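View pics/b1.png

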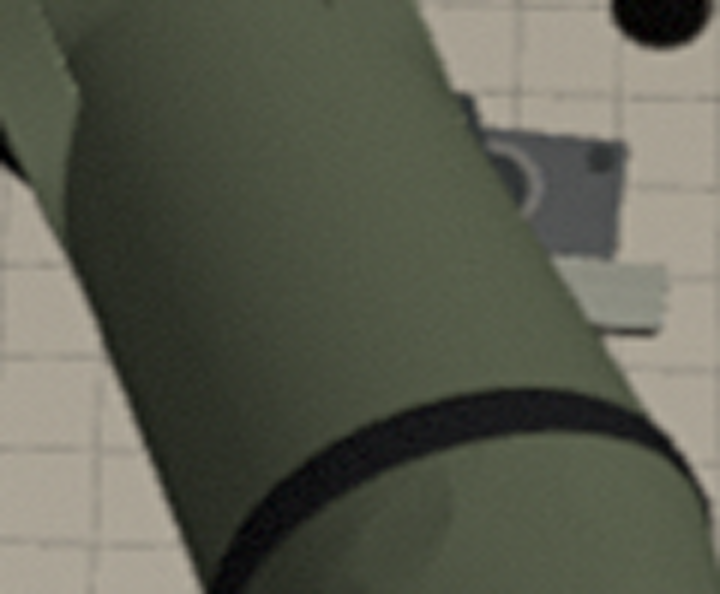

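>>> {"op": "move_arm", "data": {
  "deltas": [
    {"translation": [-0.095, 0.041, 0], "twist": -1.86, "hand": 0.055},
    {"translation": [-0.095, 0.041, 0], "twist": -1.86, "hand": 0.055},
    {"translation": [-0.095, 0.041, 0], "twist": -1.86, "hand": 0.055},
    {"translation": [-0.095, 0.041, 0], "twist": -1.86, "hand": 0.055},
    {"translation": [-0.095, 0.041, 0], "twist": -1.86, "hand": 0.055},
    {"translation": [-0.095, 0.041, 0], "twist": -1.86, "hand": 0.055},
    {"translation": [-0.095, 0.041, 0], "twist": -1.86, "hand": 0.055},
    {"translation": [-0.095, 0.041, 0], "twist": -1.86, "hand": 0.055},
    {"translation": [-0.095, 0.041, 0], "twist": -1.86, "hand": 0.055},
    {"translation": [-0.095, 0.041, 0], "twist": -1.86, "hand": 0.055}
  ]
}}

```text
time: 9.38
eef_pos: [637.6, -73.2, 198.7]
tcp_rot: [3.136, 0.012, 2.732]
wrist_force: [-0.7, -0.1, 0.5]
gripper_width: 55.0
```

Run:
```python
from h import *
togo([638.6,-73,190],0.196+np.pi)
print(status.get_obs()['qpos'].round(3))
```

```text
t 9.38 pos [637.6 -73.2 198.7] rot [3.1361 0.0123 2.7316] tool delta mm [-0.7  0.5  8.7] twist -0.6059753962555257 F [-0.68 -0.12  0.51] M [-0.001 -0.008 -0.   ] w 55.0
[ 0.503  0.708 -0.761  1.591  0.545  1.051  0.752]
```

>>> {"op": "move_arm", "data": {
  "deltas": [
    {"translation": [-0.001, 0, 0.0], "twist": -0.606, "hand": 0.055},
    {"translation": [-0.001, 0, 0.0], "twist": -0.606, "hand": 0.055},
    {"translation": [-0.001, 0, 0.0], "twist": -0.606, "hand": 0.055},
    {"translation": [-0.001, 0, 0.0], "twist": -0.606, "hand": 0.055},
    {"translation": [-0.001, 0, 0.0], "twist": -0.606, "hand": 0.055},
    {"translation": [-0.001, 0, 0.0], "twist": -0.606, "hand": 0.055}
  ]
}}

```text
time: 9.88
eef_pos: [637.9, -73.5, 197.0]
tcp_rot: [-3.141, 0.011, -2.939]
wrist_force: [-0.6, -0.2, -0.2]
gripper_width: 55.1
```

Run:
```python
from h import *
im=imaging.read_camera('side');cv2.imwrite('pics/b2s.png',cv2.resize(im[130:250,140:280],None,fx=5.5,fy=5,interpolation=cv2.INTER_CUBIC))
im=imaging.read_camera('top');cv2.imwrite('pics/b2.png',cv2.resize(im[110:220,200:320],None,fx=6,fy=5.4,interpolation=cv2.INTER_CUBIC))
togo([638.6,-73,128],0.196+np.pi-2*np.pi)
print(status.get_obs()['qpos'].round(3))
```

```text
t 9.98 pos [638.1 -73.6 197.5] rot [-3.1402  0.0118 -2.9494] tool delta mm [ 0.2  0.6 69.5] twist -0.0038380225202110374 F [0.1  0.02 0.58] M [-0.017 -0.025 -0.031] w 55.0
[ 0.575  0.757 -0.895  1.585  0.644  1.105  1.284]
```

View pics/b2s.png

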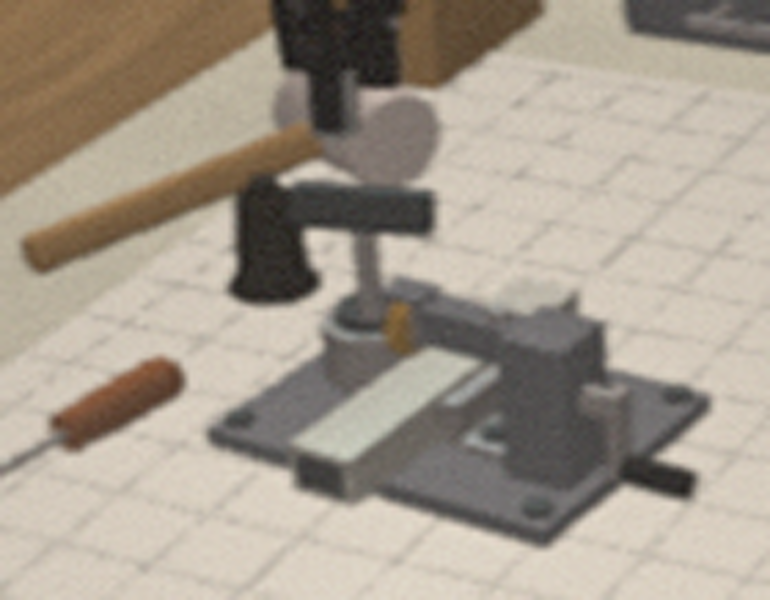

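View pics/b2.png

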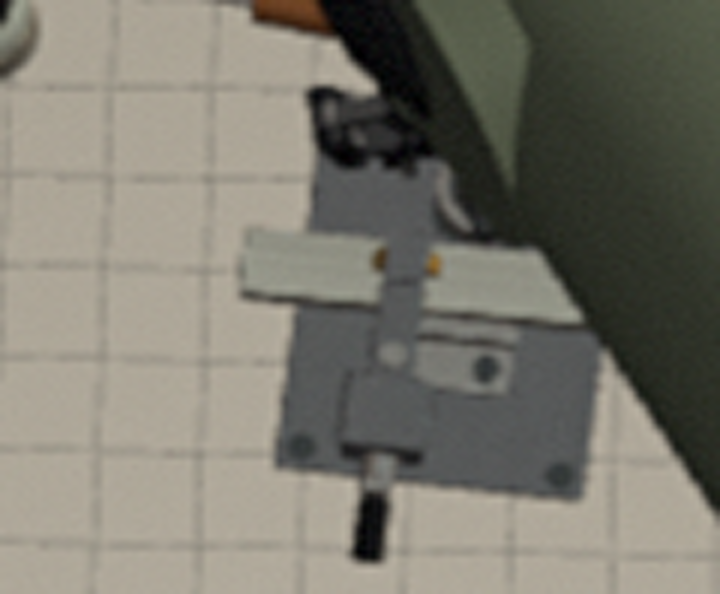

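Run:
```python
from h import *
def cs(x,y): return (x/5.5+140-.4,y/5+130-.4)
for q in [(362,208),(290,200),(432,212)]: print(onz('side',cs(*q),120))
for q in [(300,184),(433,192)]: print('top edge',onz('side',cs(*q),132))
```

```text
[637.96979836 -72.37638522 120.        ]
[674.52476449 -67.00474101 120.        ]
[605.16782815 -81.26753196 120.        ]
top edge [666.32637208 -64.59629674 132.        ]
top edge [603.61573723 -80.86151654 132.        ]
```

>>> {"op": "move_arm", "data": {
  "deltas": [
    {"translation": [0, 0.001, 0.035], "twist": 0, "hand": 0.055},
    {"translation": [0, 0.001, 0.069], "twist": 0, "hand": 0.055},
    {"translation": [0, 0.001, 0.069], "twist": 0, "hand": 0.055},
    {"translation": [0, 0.001, 0.069], "twist": 0, "hand": 0.055}
  ]
}}

```text
time: 10.32
eef_pos: [638.0, -72.1, 127.7]
tcp_rot: [-3.141, 0.009, -2.951]
wrist_force: [1.1, -0.3, 1.1]
gripper_width: 55.1
```

Run:
```python
from h import *
im=imaging.read_camera('side');cv2.imwrite('pics/b3s.png',cv2.resize(im[130:250,140:280],None,fx=5.5,fy=5,interpolation=cv2.INTER_CUBIC))
togo([638.6,-73,128],0.196+np.pi-2*np.pi)
```

```text
t 10.37 pos [639.  -72.  129.4] rot [-3.1407  0.0118 -2.951 ] tool delta mm [ 0.6 -0.9  1.4] twist -0.005357912278320942 F [ 0.55 -0.1   0.79] M [0.03  0.    0.019] w 54.8
```

View pics/b3s.png

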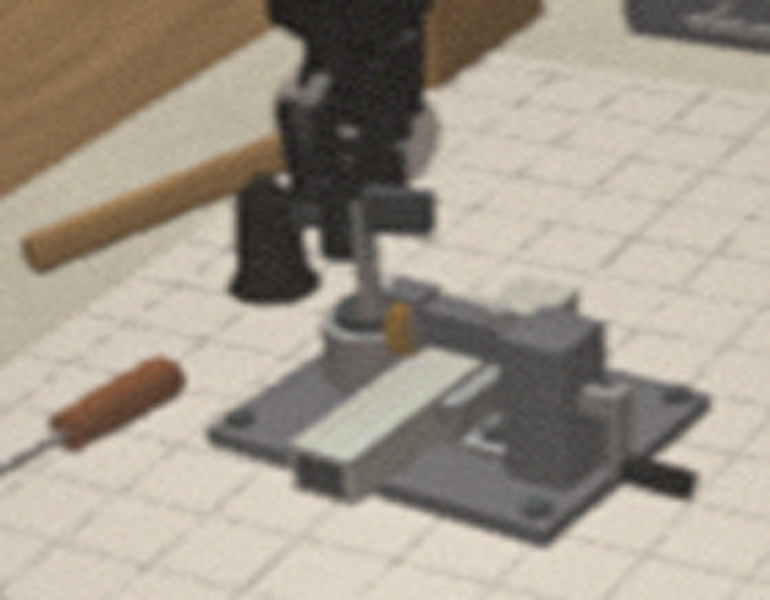

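>>> {"op": "move_arm", "data": {
  "deltas": [
    {"translation": [0, 0, 0], "twist": 0, "hand": 0.01},
    {"translation": [0, 0, 0], "twist": 0, "hand": 0.01},
    {"translation": [0, 0, 0], "twist": 0, "hand": 0.01},
    {"translation": [0, 0, 0], "twist": 0, "hand": 0.01},
    {"translation": [0, 0, 0], "twist": 0, "hand": 0.01},
    {"translation": [0, 0, 0], "twist": 0, "hand": 0.01},
    {"translation": [0, 0, 0], "twist": 0, "hand": 0.01},
    {"translation": [0, 0, 0], "twist": 0, "hand": 0.01}
  ],
  "squeeze": 50
}}

```text
time: 11.03
eef_pos: [640.0, -74.8, 131.2]
tcp_rot: [-3.137, 0.014, -2.954]
wrist_force: [-0.3, -13.2, 14.2]
gripper_width: 12.9
```

```bash
cat > st.py <<'E'
from h import *
o=status.get_obs()
# averaged forces need time; single reading
Rm=R.from_euler('xyz',o['tcp_rot']).as_matrix()
print('t',round(o['time'],2),'pos',o['eef_pos'].round(2),'yaw',o['tcp_rot'][2].round(4),'Ft',(Rm.T@o['wrist_force']).round(2),'Mt',(Rm.T@o['torque']).round(3),'w',round(o['gripper_width'],1),'q7',o['qpos'][6].round(3),'tau7',o['tau'][6].round(4))
E
python3 st.py
```

```text
t 11.03 pos [639.97 -74.75 131.23] yaw -2.9535 Ft [  2.54 -12.96 -14.12] Mt [ 2.433  0.586 -0.14 ] w 12.9 q7 1.228 tau7 -0.1377
```

>>> {"op": "move_arm", "data": {
  "deltas": [
    {"translation": [0, 0, 0], "twist": 0, "hand": 0.01},
    {"translation": [0, 0, 0], "twist": 0.08, "hand": 0.01},
    {"translation": [0, 0, 0], "twist": 0.16, "hand": 0.01},
    {"translation": [0, 0, 0], "twist": 0.24, "hand": 0.01},
    {"translation": [0, 0, 0], "twist": 0.32, "hand": 0.01},
    {"translation": [0, 0, 0], "twist": 0.4, "hand": 0.01},
    {"translation": [0, 0, 0], "twist": 0.4, "hand": 0.01},
    {"translation": [0, 0, 0], "twist": 0.4, "hand": 0.01}
  ]
}}

```text
time: 11.7
eef_pos: [640.0, -74.6, 131.3]
tcp_rot: [3.141, 0.015, 2.932]
wrist_force: [1.5, 1.1, -8.3]
gripper_width: 13.0
```

```bash
python3 st.py
python3 - <<'E'
from h import *
im=imaging.read_camera('top');cv2.imwrite('pics/c1.png',cv2.resize(im[110:220,200:320],None,fx=6,fy=5.4,interpolation=cv2.INTER_CUBIC))
im=imaging.read_camera('side');cv2.imwrite('pics/c1s.png',cv2.resize(im[130:250,140:280],None,fx=5.5,fy=5,interpolation=cv2.INTER_CUBIC))
E
python3 st.py
```

```text
t 11.7 pos [639.96 -74.56 131.32] yaw 2.9321 Ft [-1.16  1.38  8.34] Mt [-0.171 -0.352  0.093] w 13.0 q7 0.878 tau7 -0.8211
t 11.8 pos [639.95 -74.57 131.31] yaw 2.9322 Ft [-2.1   1.55  6.34] Mt [-0.277 -0.296  0.165] w 12.6 q7 0.878 tau7 0.0668
```

View pics/c1s.png

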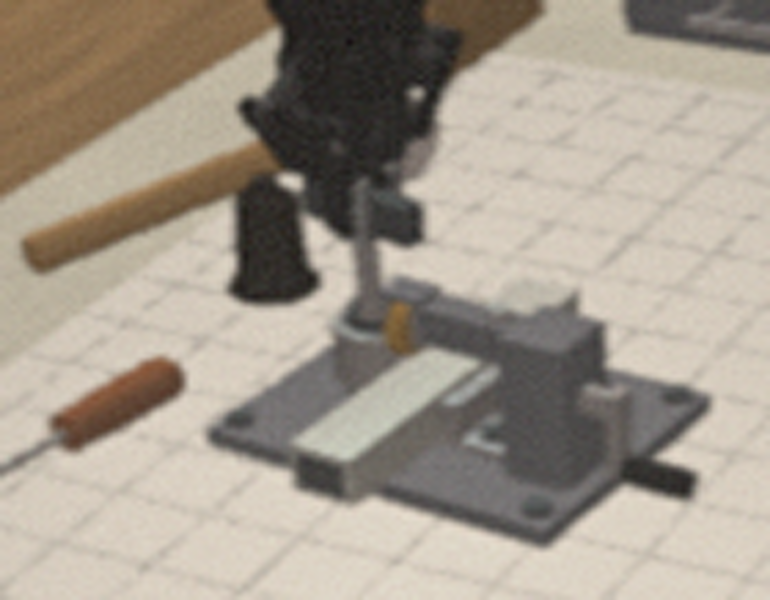

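View pics/c1.png

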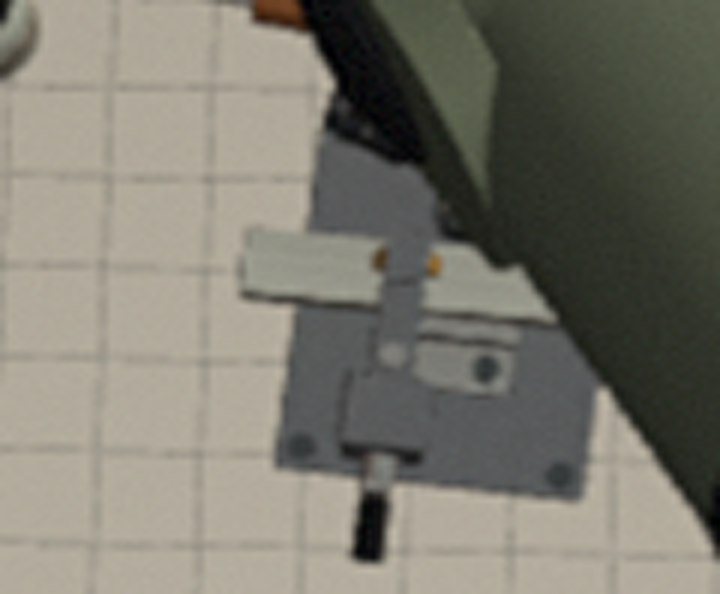

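```bash
cat > av.py <<'E'
from h import *
import sys
n=int(sys.argv[1]) if len(sys.argv)>1 else 3
A=[]
for i in range(n+1):
    o=status.get_obs();Rm=R.from_euler('xyz',o['tcp_rot']).as_matrix()
    A.append(np.r_[Rm.T@o['wrist_force'],Rm.T@o['torque'],o['tau'][6],o['tcp_rot'][2]])
    if i<n: imaging.read_camera('top')
A=np.array(A);print('t',round(o['time'],2),'F',A.mean(0)[:3].round(2),'M',A.mean(0)[3:6].round(3),'Mz each',A[:,5].round(3),'tau7',A[:,6].round(3),'yaw',A[-1,7].round(4),'pos',o['eef_pos'].round(2))
E
python3 av.py 3
```

```text
t 11.95 F [-1.12  2.01  6.44] M [-0.294 -0.216  0.099] Mz each [0.165 0.08  0.086 0.066] tau7 [0.067 0.12  0.111 0.085] yaw 2.9309 pos [639.97 -74.59 131.31]
```

>>> {"op": "move_arm", "data": {
  "deltas": [
    {"translation": [0, 0, 0], "twist": 0.03, "hand": 0.01},
    {"translation": [0, 0, 0], "twist": 0.06, "hand": 0.01},
    {"translation": [0, 0, 0], "twist": 0.1, "hand": 0.01}
  ]
}}

```text
time: 12.2
eef_pos: [640.0, -74.5, 131.3]
tcp_rot: [3.139, 0.014, 2.829]
wrist_force: [2.1, 2.1, -7.6]
gripper_width: 13.0
```

```bash
python3 av.py 3
```

```text
t 12.35 F [-1.19  2.38  8.  ] M [-0.287 -0.282  0.007] Mz each [-0.144 -0.051  0.086  0.136] tau7 [ 1.564  1.439 -1.094 -0.489] yaw 2.8313 pos [639.96 -74.47 131.33]
```

>>> {"op": "move_arm", "data": {
  "deltas": [
    {"translation": [0, 0, 0], "twist": 0.02, "hand": 0.01},
    {"translation": [0, 0, 0], "twist": 0.04, "hand": 0.01},
    {"translation": [0, 0, 0], "twist": 0.055, "hand": 0.01},
    {"translation": [0, 0, 0], "twist": 0.065, "hand": 0.01}
  ]
}}

```text
time: 12.68
eef_pos: [640.0, -74.5, 131.3]
tcp_rot: [3.138, 0.014, 2.765]
wrist_force: [3.1, 2.6, -8.2]
gripper_width: 13.4
```

```bash
python3 av.py 1;python3 - <<'E'
from h import *
im=imaging.read_camera('side');cv2.imwrite('pics/c2s.png',cv2.resize(im[170:235,180:250],None,fx=10,fy=9,interpolation=cv2.INTER_CUBIC))
E
```

```text
t 12.73 F [-1.24  3.17  7.83] M [-0.279 -0.318 -0.128] Mz each [-0.172 -0.085] tau7 [-0.04   0.083] yaw 2.7646 pos [639.98 -74.43 131.31]
```

View pics/c2s.png

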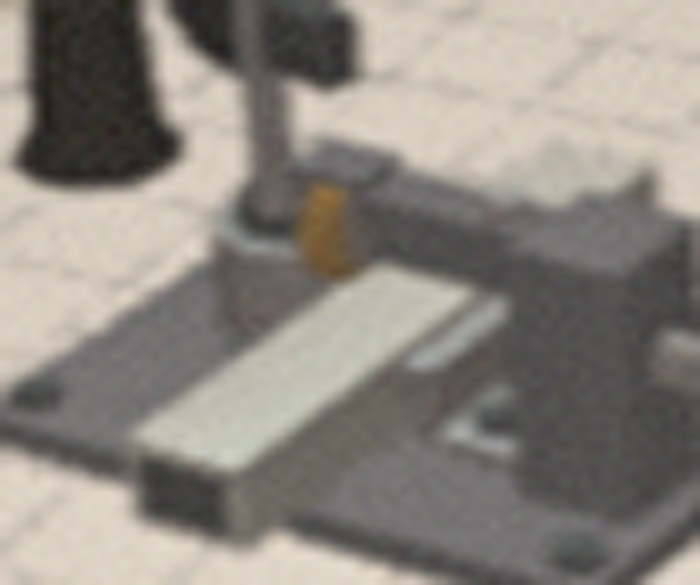

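>>> {"op": "move_arm", "data": {
  "deltas": [
    {"translation": [0, 0, 0], "twist": 0.012, "hand": 0.01},
    {"translation": [0, 0, 0], "twist": 0.024, "hand": 0.01}
  ]
}}

```text
time: 12.95
eef_pos: [640.0, -74.4, 131.3]
tcp_rot: [3.138, 0.014, 2.741]
wrist_force: [3.0, 2.3, -7.0]
gripper_width: 13.3
```

```bash
python3 av.py 1
```

```text
t 13.0 F [-1.36  3.19  7.49] M [-0.264 -0.29  -0.152] Mz each [-0.137 -0.166] tau7 [0.364 0.325] yaw 2.7397 pos [640.   -74.41 131.34]
```

>>> {"op": "move_arm", "data": {
  "deltas": [
    {"translation": [0, 0, 0], "twist": 0.012, "hand": 0.01},
    {"translation": [0, 0, 0], "twist": 0.024, "hand": 0.01}
  ]
}}

```text
time: 13.17
eef_pos: [640.0, -74.4, 131.4]
tcp_rot: [3.137, 0.014, 2.715]
wrist_force: [2.0, 1.8, -8.4]
gripper_width: 13.0
```

```bash
python3 av.py 1
```

```text
t 13.22 F [-0.99  2.46  8.16] M [-0.286 -0.325 -0.145] Mz each [-0.2  -0.09] tau7 [0.293 0.282] yaw 2.7136 pos [639.98 -74.42 131.29]
```

>>> {"op": "move_arm", "data": {
  "deltas": [
    {"translation": [0, 0, 0], "twist": 0.012, "hand": 0.01},
    {"translation": [0, 0, 0], "twist": 0.024, "hand": 0.01}
  ]
}}

```text
time: 13.38
eef_pos: [640.0, -74.4, 131.3]
tcp_rot: [3.137, 0.014, 2.688]
wrist_force: [2.5, 2.5, -8.3]
gripper_width: 13.1
```

```bash
python3 av.py 1
```

```text
t 13.43 F [-0.91  2.97  8.05] M [-0.277 -0.28  -0.174] Mz each [-0.204 -0.144] tau7 [0.286 0.278] yaw 2.6875 pos [640.01 -74.42 131.33]
```

>>> {"op": "move_arm", "data": {
  "deltas": [
    {"translation": [0, 0, 0], "twist": 0.01, "hand": 0.01},
    {"translation": [0, 0, 0], "twist": 0.02, "hand": 0.01}
  ]
}}

```text
time: 13.6
eef_pos: [640.0, -74.4, 131.3]
tcp_rot: [3.137, 0.014, 2.666]
wrist_force: [2.0, 1.8, -7.5]
gripper_width: 13.2
```

```bash
python3 av.py 1;python3 - <<'E'
from h import *
im=imaging.read_camera('side');cv2.imwrite('pics/c3s.png',cv2.resize(im[170:235,180:250],None,fx=10,fy=9,interpolation=cv2.INTER_CUBIC))
E
```

```text
t 13.65 F [-0.95  2.76  7.16] M [-0.271 -0.259 -0.135] Mz each [-0.166 -0.105] tau7 [0.191 0.194] yaw 2.6657 pos [640.01 -74.4  131.32]
```

View pics/c3s.png

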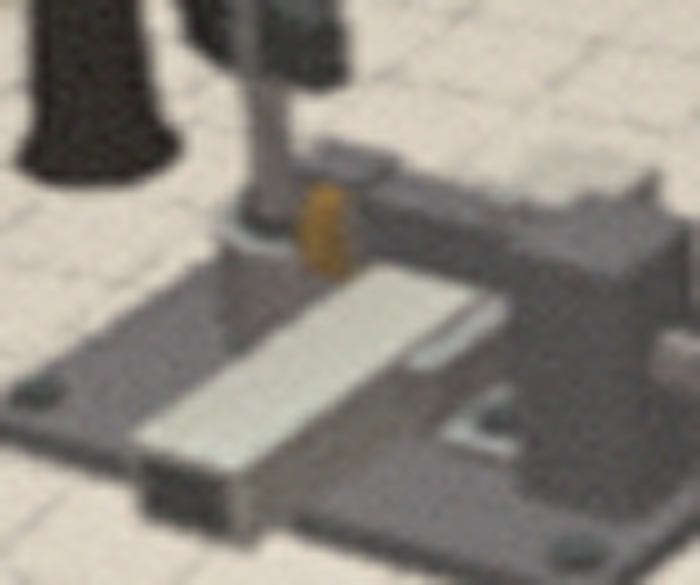

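>>> {"op": "move_arm", "data": {
  "deltas": [
    {"translation": [0, 0, 0], "twist": 0.012, "hand": 0.01},
    {"translation": [0, 0, 0], "twist": 0.024, "hand": 0.01}
  ]
}}

```text
time: 13.87
eef_pos: [640.0, -74.4, 131.3]
tcp_rot: [3.136, 0.014, 2.642]
wrist_force: [2.2, 1.9, -8.3]
gripper_width: 13.1
```

```bash
python3 av.py 1
```

```text
t 13.92 F [-0.96  3.07  7.94] M [-0.303 -0.311 -0.125] Mz each [-0.179 -0.07 ] tau7 [0.354 0.315] yaw 2.6407 pos [640.01 -74.37 131.33]
```

>>> {"op": "move_arm", "data": {
  "deltas": [
    {"translation": [0, 0, 0], "twist": 0.012, "hand": 0.01},
    {"translation": [0, 0, 0], "twist": 0.024, "hand": 0.01}
  ]
}}

```text
time: 14.08
eef_pos: [640.0, -74.4, 131.3]
tcp_rot: [3.136, 0.014, 2.615]
wrist_force: [2.1, 2.7, -9.1]
gripper_width: 13.1
```

```bash
python3 av.py 1
```

```text
t 14.13 F [-1.08  3.56  8.93] M [-0.335 -0.308 -0.156] Mz each [-0.166 -0.145] tau7 [0.285 0.276] yaw 2.6144 pos [640.03 -74.4  131.33]
```

>>> {"op": "move_arm", "data": {
  "deltas": [
    {"translation": [0, 0, 0], "twist": 0.012, "hand": 0.01},
    {"translation": [0, 0, 0], "twist": 0.024, "hand": 0.01}
  ]
}}

```text
time: 14.3
eef_pos: [640.0, -74.4, 131.3]
tcp_rot: [3.136, 0.013, 2.589]
wrist_force: [3.4, 2.9, -7.2]
gripper_width: 12.9
```

```bash
python3 av.py 1
```

```text
t 14.35 F [-1.26  4.    8.09] M [-0.347 -0.303 -0.152] Mz each [-0.187 -0.117] tau7 [0.273 0.268] yaw 2.5883 pos [640.03 -74.38 131.34]
```

>>> {"op": "move_arm", "data": {
  "deltas": [
    {"translation": [0, 0, 0], "twist": 0.012, "hand": 0.01},
    {"translation": [0, 0, 0], "twist": 0.024, "hand": 0.01}
  ]
}}

```text
time: 14.52
eef_pos: [640.0, -74.4, 131.3]
tcp_rot: [3.135, 0.013, 2.563]
wrist_force: [3.2, 2.7, -8.4]
gripper_width: 12.8
```

```bash
python3 av.py 1;python3 - <<'E'
from h import *
im=imaging.read_camera('side');cv2.imwrite('pics/c4s.png',cv2.resize(im[170:235,180:250],None,fx=10,fy=9,interpolation=cv2.INTER_CUBIC))
im=imaging.read_camera('top');cv2.imwrite('pics/c4.png',cv2.resize(im[110:220,220:340],None,fx=6,fy=5.4,interpolation=cv2.INTER_CUBIC))
E
```

```text
t 14.57 F [-1.28  3.92  8.63] M [-0.354 -0.387 -0.24 ] Mz each [-0.275 -0.204] tau7 [0.189 0.172] yaw 2.5622 pos [640.04 -74.31 131.33]
```

View pics/c4s.png

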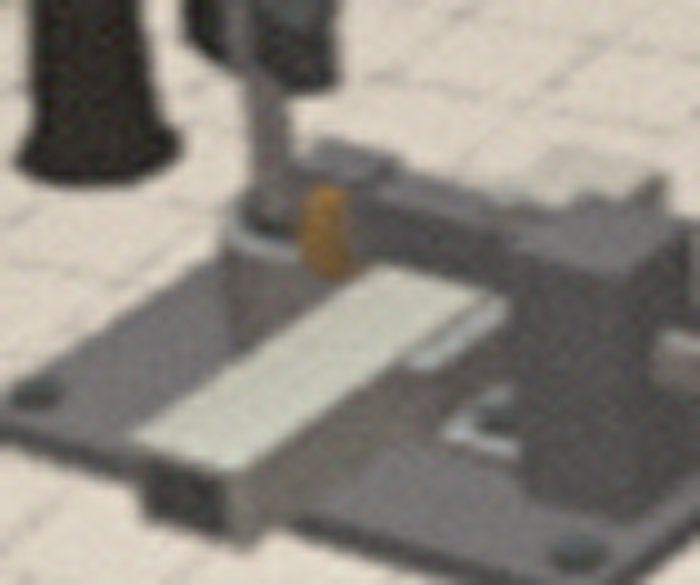

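View pics/c4.png

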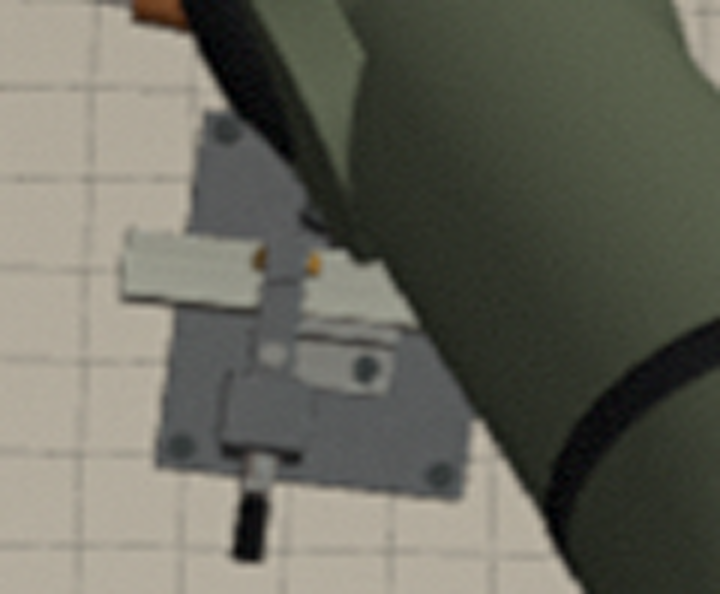

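```bash
python3 av.py 4
```

```text
t 14.87 F [-0.97  3.49  8.7 ] M [-0.372 -0.368 -0.105] Mz each [-0.134 -0.057 -0.117 -0.091 -0.125] tau7 [-0.311 -0.175 -0.125 -0.111 -0.11 ] yaw 2.5643 pos [640.07 -74.33 131.33]
```

>>> {"op": "move_arm", "data": {
  "deltas": [
    {"translation": [0, 0, 0], "twist": 0.006, "hand": 0.01},
    {"translation": [0, 0, 0], "twist": 0.01, "hand": 0.01}
  ]
}}

```text
time: 15.03
eef_pos: [640.1, -74.3, 131.3]
tcp_rot: [3.135, 0.013, 2.554]
wrist_force: [2.3, 1.8, -8.5]
gripper_width: 12.9
```

```bash
python3 av.py 4
```

```text
t 15.23 F [-0.93  3.73  8.73] M [-0.362 -0.387 -0.285] Mz each [-0.338 -0.319 -0.252 -0.311 -0.207] tau7 [-0.179 -0.185 -0.393 -0.314 -0.268] yaw 2.5544 pos [640.06 -74.33 131.33]
```

>>> {"op": "move_arm", "data": {
  "deltas": [
    {"translation": [0, 0, 0], "twist": -0.006, "hand": 0.01},
    {"translation": [0, 0, 0], "twist": -0.011, "hand": 0.01},
    {"translation": [0, 0, 0], "twist": -0.011, "hand": 0.01}
  ]
}}

```text
time: 15.48
eef_pos: [640.0, -74.3, 131.3]
tcp_rot: [3.135, 0.013, 2.566]
wrist_force: [2.1, 2.7, -8.2]
gripper_width: 13.0
```

```bash
python3 av.py 4
```

```text
t 15.68 F [-1.09  3.19  8.24] M [-0.384 -0.337 -0.045] Mz each [ 0.011 -0.01  -0.125 -0.042 -0.06 ] tau7 [ 0.108  0.037 -0.034 -0.063 -0.072] yaw 2.5654 pos [640.05 -74.35 131.32]
```

>>> {"op": "move_arm", "data": {
  "deltas": [
    {"translation": [0, 0, 0], "twist": -0.005, "hand": 0.01},
    {"translation": [0, 0, 0], "twist": -0.009, "hand": 0.01},
    {"translation": [0, 0, 0], "twist": -0.009, "hand": 0.01}
  ]
}}

```text
time: 15.93
eef_pos: [640.0, -74.3, 131.3]
tcp_rot: [3.135, 0.013, 2.575]
wrist_force: [2.6, 2.9, -7.0]
gripper_width: 13.1
```

```bash
python3 av.py 4
```

```text
t 16.13 F [-1.27  3.59  7.93] M [-0.358 -0.342 -0.029] Mz each [ 0.009 -0.053 -0.07   0.015 -0.045] tau7 [ 0.132  0.074  0.017 -0.007 -0.015] yaw 2.5744 pos [640.04 -74.35 131.33]
```

>>> {"op": "move_arm", "data": {
  "deltas": [
    {"translation": [0, 0, 0], "twist": 0.003, "hand": 0.01},
    {"translation": [0, 0, 0], "twist": 0.006, "hand": 0.01},
    {"translation": [0, 0, 0], "twist": 0.009, "hand": 0.01}
  ]
}}

```text
time: 16.38
eef_pos: [640.0, -74.4, 131.3]
tcp_rot: [3.135, 0.013, 2.565]
wrist_force: [2.4, 1.8, -8.9]
gripper_width: 13.1
```

```bash
python3 av.py 4
```

```text
t 16.58 F [-1.17  3.42  8.27] M [-0.349 -0.369 -0.24 ] Mz each [-0.304 -0.229 -0.205 -0.257 -0.206] tau7 [-0.157 -0.148 -0.296 -0.241 -0.21 ] yaw 2.5653 pos [640.04 -74.37 131.34]
```

>>> {"op": "move_arm", "data": {
  "deltas": [
    {"translation": [0, 0, 0], "twist": 0, "hand": 0.016},
    {"translation": [0, 0, 0], "twist": 0, "hand": 0.03},
    {"translation": [0, 0, 0], "twist": 0, "hand": 0.05},
    {"translation": [0, 0, 0], "twist": 0, "hand": 0.05},
    {"translation": [0, 0, 0], "twist": 0, "hand": 0.05},
    {"translation": [0, 0, -0.035], "twist": 0, "hand": 0.05},
    {"translation": [0, 0, -0.07], "twist": 0, "hand": 0.05},
    {"translation": [0, 0, -0.07], "twist": 0, "hand": 0.05},
    {"translation": [0, 0, -0.07], "twist": 0, "hand": 0.05}
  ]
}}

```text
time: 17.33
eef_pos: [639.8, -74.3, 203.3]
tcp_rot: [3.134, 0.016, 2.565]
wrist_force: [-0.0, -0.8, -0.9]
gripper_width: 49.7
```

Run:
```python
from h import *
im=imaging.read_camera('side');cv2.imwrite('pics/d1s.png',cv2.resize(im[130:250,140:280],None,fx=5.5,fy=5,interpolation=cv2.INTER_CUBIC))
im=imaging.read_camera('top');cv2.imwrite('pics/d1.png',cv2.resize(im[110:220,220:340],None,fx=6,fy=5.4,interpolation=cv2.INTER_CUBIC))
togo([*Wd((5,-85)),190],1.48)
print(status.get_obs()['qpos'].round(3))
```

```text
t 17.43 pos [638.7 -74.4 200.9] rot [3.1359 0.0131 2.5652] tool delta mm [ -0.5 -94.2  10.4] twist 1.0852215055421652 F [-0.15 -0.26 -0.33] M [0.019 0.03  0.005] w 50.2
[ 0.48   0.695 -0.72   1.588  0.516  1.042  0.609]
```

View pics/d1s.png

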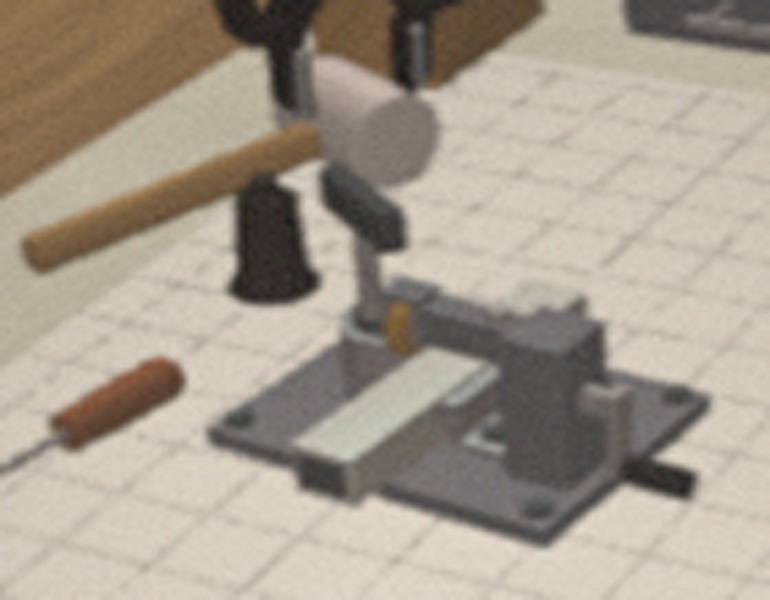

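View pics/d1.png

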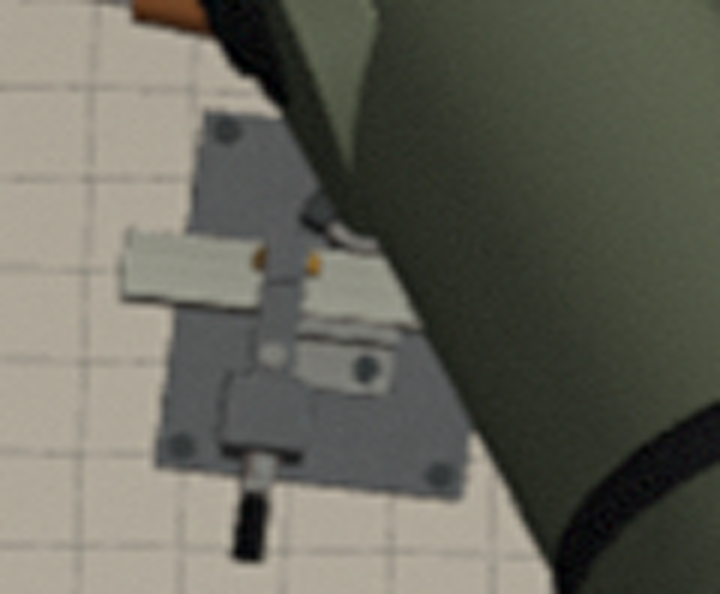

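Run:
```python
from h import *
im=imaging.read_camera('top')
m=cv2.resize(cv2.cvtColor(im,cv2.COLOR_BGR2GRAY),None,fx=8,fy=8,interpolation=cv2.INTER_CUBIC)
# subpixel edges: bar brighter than bed (bed ~ dark). scan columns
def edge(col,r0,r1,sign):
    c=cv2.GaussianBlur(im,(3,3),0)[r0:r1,col].astype(float).mean(1)
    g=np.diff(c)*sign; i=int(g.argmax())
    if 0<i<len(g)-1:
        d=(g[i-1]-g[i+1])/(2*(g[i-1]-2*g[i]+g[i+1])); 
    else: d=0
    return r0+i+d+.5,g[i]
far=[];near=[]
for col in list(range(254,262))+list(range(273,286)):
    f=edge(col,147,160,1); n=edge(col,160,174,-1)
    far.append((col,f[0]));near.append((col,n[0]))
    print(col,f,n)
F=np.array([onz('top',p,40)[:2] for p in far]);N=np.array([onz('top',p,40)[:2] for p in near])
for A in (F,N):
    k=np.polyfit(A[:,1],A[:,0],1);res=A[:,0]-np.polyval(k,A[:,1]);print('dx/dy',k,'res',res.round(1))
```

```text
254 (np.float64(153.27272727272728), np.float64(20.66666666666667)) (np.float64(165.30337078651687), np.float64(32.33333333333333))
255 (np.float64(153.46153846153845), np.float64(20.0)) (np.float64(165.46153846153845), np.float64(31.0))
256 (np.float64(153.69767441860466), np.float64(20.33333333333333)) (np.float64(165.64383561643837), np.float64(30.0))
257 (np.float64(153.79545454545453), np.float64(20.66666666666667)) (np.float64(165.84285714285716), np.float64(30.0))
258 (np.float64(153.83333333333334), np.float64(21.0)) (np.float64(166.01098901098902), np.float64(31.0))
259 (np.float64(153.97674418604652), np.float64(20.33333333333333)) (np.float64(166.11111111111111), np.float64(34.0))
260 (np.float64(154.0909090909091), np.float64(19.999999999999986)) (np.float64(166.16814159292036), np.float64(35.33333333333334))
261 (np.float64(154.04166666666666), np.float64(17.66666666666667)) (np.float64(166.15841584158417), np.float64(33.0))
273 (np.float64(153.68421052631578), np.float64(20.000000000000007)) (np.float64(170.9142857142857), np.float64(15.0))
274 (np.float64(155.639344262
[... 1037 characters left out ...]
(172.5, np.float64(14.666666666666671))
283 (np.float64(157.2), np.float64(29.66666666666667)) (np.float64(168.77272727272728), np.float64(15.999999999999986))
284 (np.float64(157.61290322580646), np.float64(24.999999999999993)) (np.float64(168.7450980392157), np.float64(17.333333333333343))
285 (158.5, np.float64(15.666666666666664)) (np.float64(168.81632653061226), np.float64(19.66666666666667))
dx/dy [7.04121275e-02 6.22082870e+02] res [ 0.1 -0.2 -0.6 -0.7 -0.5 -0.7 -0.7 -0.3  3.8 -1.6 -2.  -2.4 -2.9  8.7
  6.7  6.2  6.3 -4.  -3.7 -4.6 -6.9]
dx/dy [1.48290069e-01 5.88480922e+02] res [-0.   0.  -0.  -0.1 -0.1  0.1  0.4  0.9 -6.9  2.6  3.   3.5  4.   4.6
 -6.2 -5.9 -6.  -7.1  4.   4.5  4.8]
```

Run:
```python
from h import *
for L in ([(254,153.27),(257,153.79),(260,154.09),(274,155.64),(276,156.1),(282,157.2)],[(254,165.3),(256,165.64),(258,166.01),(260,166.17),(275,167.77),(277,167.75),(283,168.77),(285,168.82)]):
    A=np.array([onz('top',p,40)[:2] for p in L]);k=np.polyfit(A[:,1],A[:,0],1);print('dx/dy',k,(A[:,0]-np.polyval(k,A[:,1])).round(2), [G(a) for a in A])
print('end', G(onz('top',(240,160),40)))
```

```text
dx/dy [1.11983760e-01 6.22413831e+02] [ 0.05 -0.31 -0.05  0.78  0.21 -0.68] [array([24.5, 63.8]), array([24. , 55.2]), array([24.2, 46.7]), array([24.4,  6.9]), array([23.7,  1.1]), array([ 22.6, -16. ])]
dx/dy [8.99413519e-02 5.87612599e+02] [ 0.38  0.04 -0.39 -0.22 -0.07  0.61 -0.41  0.07] [array([-9.6, 59.7]), array([-9.9, 54. ]), array([-10.3,  48.3]), array([-10.1,  42.6]), array([-9.7,  0.1]), array([-9. , -5.5]), array([ -9.9, -22.6]), array([ -9.4, -28.2])]
end [  0.8 100.8]
```

>>> {"op": "move_arm", "data": {
  "deltas": [
    {"translation": [0, -0.04, 0], "twist": 1.09, "hand": 0.055},
    {"translation": [0, -0.08, 0], "twist": 1.09, "hand": 0.055},
    {"translation": [0, -0.094, 0], "twist": 1.09, "hand": 0.055},
    {"translation": [0, -0.094, 0], "twist": 1.09, "hand": 0.055},
    {"translation": [0, -0.094, 0], "twist": 1.09, "hand": 0.055},
    {"translation": [0, -0.094, 0], "twist": 1.09, "hand": 0.055},
    {"translation": [0, -0.094, 0], "twist": 1.09, "hand": 0.055},
    {"translation": [0, -0.094, 0], "twist": 1.09, "hand": 0.055},
    {"translation": [0, -0.094, 0], "twist": 1.09, "hand": 0.055},
    {"translation": [0, -0.094, 0], "twist": 1.09, "hand": 0.055}
  ]
}}

```text
time: 18.32
eef_pos: [587.0, -153.0, 199.0]
tcp_rot: [3.13, 0.001, 1.471]
wrist_force: [0.5, 1.1, 0.6]
gripper_width: 55.0
```

Run:
```python
from h import *
togo([*Wd((5,-84)),48],1.4725)
im=imaging.read_camera('top');cv2.imwrite('pics/d2.png',cv2.resize(im[110:220,220:340],None,fx=6,fy=5.4,interpolation=cv2.INTER_CUBIC))
im=imaging.read_camera('side');cv2.imwrite('pics/d2s.png',cv2.resize(im[130:250,150:290],None,fx=5.5,fy=5,interpolation=cv2.INTER_CUBIC))
togo([*Wd((5,-84)),48],1.4725)
```

```text
t 18.32 pos [ 587. -153.  199.] rot [3.1296e+00 8.0000e-04 1.4709e+00] tool delta mm [  0.5  -0.8 151. ] twist -0.001550783611446116 F [0.53 1.13 0.56] M [ 0.029 -0.034 -0.007] w 55.0
t 18.42 pos [ 587.1 -153.   199.3] rot [3.1292e+00 9.0000e-04 1.4792e+00] tool delta mm [  0.5  -1.  151.3] twist 0.0066688156575447355 F [ 0.12  0.3  -0.26] M [-0.015 -0.032 -0.03 ] w 55.3
```

View pics/d2.png

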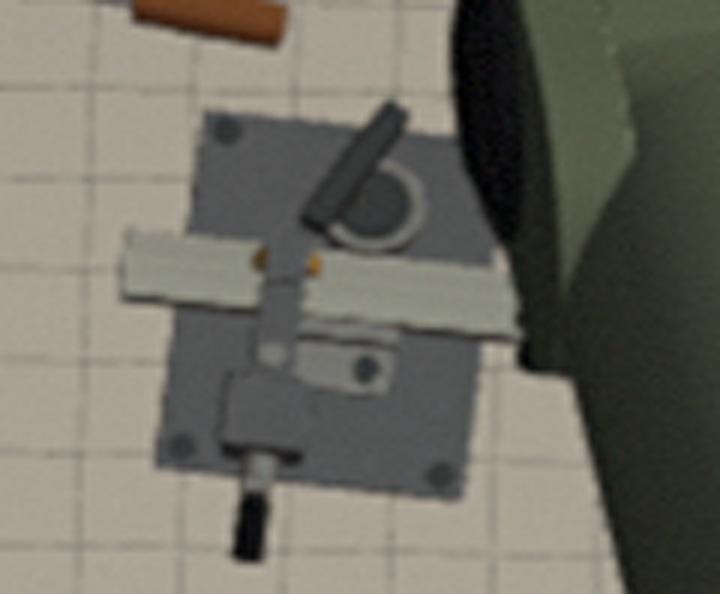

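View pics/d2s.png

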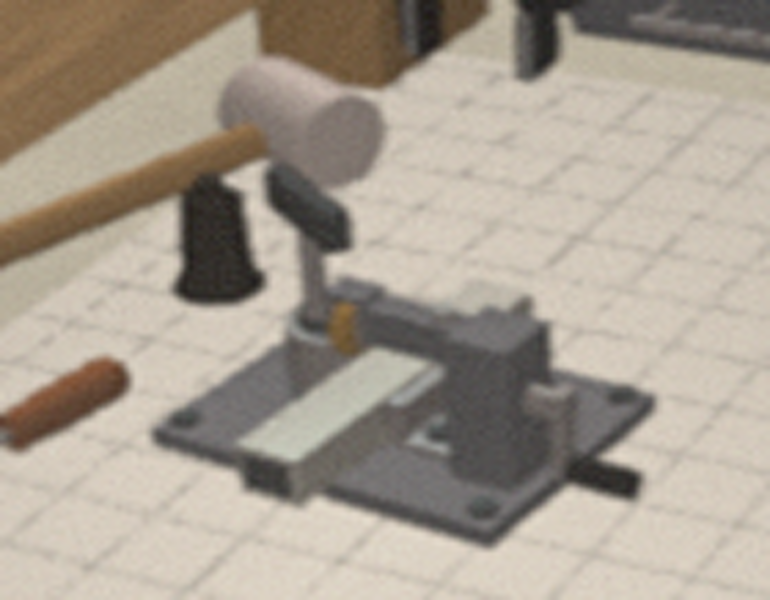

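Run:
```python
from h import *
def cr(x,y): return (x/6+220-.42,y/5.4+110-.41)
for n,q in dict(nl=(120,298),nr=(519,339),fl=(128,230),fr=(490,268),el=(123,265),er=(520,305)).items(): print(n,G(onz('top',cr(*q),40)))
im=cv2.GaussianBlur(imaging.read_camera('top'),(3,3),0).astype(float).mean(2)
def edge(col,rg,sign):
    r0=int(rg)-3;c=im[r0:r0+7,col];g=np.diff(c)*sign;i=int(np.clip(g.argmax(),1,len(g)-2))
    return r0+i+.5+(g[i-1]-g[i+1])/(2*(g[i-1]-2*g[i]+g[i+1]))
rows=lambda a,b,cols:[(c,a[1]+(b[1]-a[1])*(c-a[0])/(b[0]-a[0])) for c in cols]
fl,frr=cr(128,230),cr(490,268);nl,nr=cr(120,298),cr(519,339)
Fp=np.array([G(onz('top',(c,edge(c,r,1)),40)) for c,r in rows(fl,frr,[250,252,254,256,258,260,274,276,291,293,295,297,299])])
Np=np.array([G(onz('top',(c,edge(c,r,-1)),40)) for c,r in rows(nl,nr,[250,252,254,256,258,260,288,290,292,294,296,298,300])])
for A in (Fp,Np):
    k=np.polyfit(A[:,1],A[:,0],1);print(k,A.tolist())
```

```text
nl [-12.9 100.3]
nr [-12.4 -88.1]
fl [ 23.3 101. ]
fr [ 23.2 -70.5]
el [  4.6 101. ]
er [  5.4 -86.6]
[3.61329205e-03 2.38080543e+01] [[22.6, 75.0], [24.4, 69.5], [24.5, 63.8], [24.0, 58.0], [24.3, 52.4], [24.4, 46.7], [24.3, 6.9], [23.6, 1.1], [23.7, -41.4], [23.7, -47.1], [23.8, -52.8], [23.2, -58.5], [23.4, -64.2]]
[ 5.15392979e-03 -1.03166950e+01] [[-10.1, 71.0], [-9.9, 65.3], [-9.6, 59.7], [-10.0, 54.0], [-10.5, 48.2], [-10.0, 42.6], [-10.4, -36.8], [-10.9, -42.5], [-10.8, -48.1], [-10.3, -53.7], [-10.4, -59.4], [-11.2, -65.1], [-10.2, -70.7]]
```

>>> {"op": "move_arm", "data": {
  "deltas": [
    {"translation": [0.0, -0.001, 0.04], "twist": 0.008, "hand": 0.055},
    {"translation": [0.0, -0.0013, 0.08], "twist": 0.008, "hand": 0.055},
    {"translation": [0.0, -0.0013, 0.12], "twist": 0.008, "hand": 0.055},
    {"translation": [0.0, -0.0013, 0.152], "twist": 0.008, "hand": 0.055},
    {"translation": [0.0, -0.0013, 0.152], "twist": 0.008, "hand": 0.055},
    {"translation": [0.0, -0.0013, 0.152], "twist": 0.008, "hand": 0.05},
    {"translation": [0.0, -0.0013, 0.152], "twist": 0.008, "hand": 0.046}
  ],
  "squeeze": 30
}}

```text
time: 19.05
eef_pos: [588.6, -153.3, 49.1]
tcp_rot: [3.127, 0.001, 1.472]
wrist_force: [0.6, -0.1, 0.6]
gripper_width: 46.2
```

Run:
```python
from h import *
o=status.get_obs()
togo([*Wd((4.6,-84)),48],1.4704);print(G(o['eef_pos']))
im=imaging.read_camera('side');cv2.imwrite('pics/d3s.png',cv2.resize(im[130:250,150:290],None,fx=5.5,fy=5,interpolation=cv2.INTER_CUBIC))
togo([*Wd((4.6,-84)),48],1.4704)
```

```text
t 19.05 pos [ 588.6 -153.3   49.1] rot [3.1274e+00 6.0000e-04 1.4721e+00] tool delta mm [ 0.5 -1.1  1.1] twist 0.0016997684068267294 F [ 0.58 -0.11  0.65] M [ 0.036 -0.015 -0.036] w 46.2
[  5.7 -84.5]
t 19.1 pos [ 588.9 -153.5   49.6] rot [3.1262e+00 9.0000e-04 1.4717e+00] tool delta mm [ 0.7 -1.4  1.6] twist 0.0012598466245425932 F [ 0.03 -0.23 -0.03] M [-0.033  0.02   0.01 ] w 46.0
```

View pics/d3s.png

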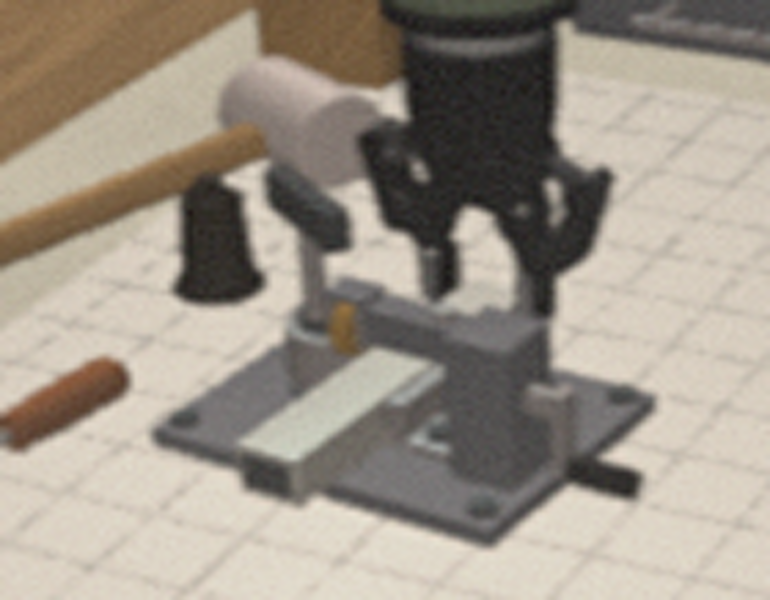

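>>> {"op": "move_arm", "data": {
  "deltas": [
    {"translation": [0, -0.0012, 0.0015], "twist": 0, "hand": 0.041},
    {"translation": [0, -0.0012, 0.0015], "twist": 0, "hand": 0.039}
  ]
}}

```text
time: 19.27
eef_pos: [588.6, -153.7, 50.0]
tcp_rot: [3.123, 0.001, 1.472]
wrist_force: [0.4, -1.1, 0.1]
gripper_width: 39.0
```

>>> {"op": "move_arm", "data": {
  "deltas": [
    {"translation": [0, 0, 0], "twist": 0, "hand": 0.0375}
  ]
}}

```text
time: 19.35
eef_pos: [588.9, -153.9, 51.0]
tcp_rot: [3.122, 0.002, 1.472]
wrist_force: [-0.1, -0.3, 0.8]
gripper_width: 37.4
```

>>> {"op": "move_arm", "data": {
  "deltas": [
    {"translation": [0, 0, 0], "twist": 0, "hand": 0.0365}
  ]
}}

```text
time: 19.43
eef_pos: [589.3, -154.2, 52.0]
tcp_rot: [3.121, 0.002, 1.472]
wrist_force: [-0.0, -0.0, -0.8]
gripper_width: 36.2
```

>>> {"op": "move_arm", "data": {
  "deltas": [
    {"translation": [0, 0, 0], "twist": 0, "hand": 0.0358}
  ]
}}

```text
time: 19.52
eef_pos: [589.1, -154.3, 52.4]
tcp_rot: [3.121, 0.002, 1.472]
wrist_force: [-1.4, 0.3, -0.5]
gripper_width: 35.7
```

```bash
python3 av.py 1; python3 -c "
from h import *
print(G(status.get_obs()['eef_pos']),status.get_obs()['gripper_width'])"
```

```text
t 19.57 F [ 0.4  -1.8  -0.41] M [0.512 0.053 0.031] Mz each [0.009 0.054] tau7 [0.011 0.004] yaw 1.4717 pos [ 589.13 -154.25   52.39]
[  6.2 -85.4] 35.76419714474934
```

>>> {"op": "move_arm", "data": {
  "deltas": [
    {"translation": [0, -0.0005, 0.002], "twist": 0, "hand": 0.0358},
    {"translation": [0, -0.001, 0.004], "twist": 0, "hand": 0.0358},
    {"translation": [0, -0.001, 0.004], "twist": 0, "hand": 0.0358}
  ]
}}

```text
time: 19.82
eef_pos: [588.4, -154.2, 48.1]
tcp_rot: [3.12, 0.002, 1.472]
wrist_force: [1.2, -0.3, -0.9]
gripper_width: 35.9
```

```bash
python3 av.py 1; python3 -c "
from h import *
print(G(status.get_obs()['eef_pos']),status.get_obs()['gripper_width'])"
```

```text
t 19.87 F [-0.16  1.59  1.31] M [-0.295 -0.05   0.001] Mz each [ 0.002 -0.   ] tau7 [-0.037 -0.028] yaw 1.4718 pos [ 588.39 -154.14   48.13]
[  5.5 -85.4] 35.74125755747509
```

>>> {"op": "move_arm", "data": {
  "deltas": [
    {"translation": [0, 0.0003, 0], "twist": 0, "hand": 0.035},
    {"translation": [0, 0.0003, 0], "twist": 0, "hand": 0.034},
    {"translation": [0, 0.0003, 0], "twist": 0, "hand": 0.032},
    {"translation": [0, 0.0003, 0], "twist": 0, "hand": 0.03},
    {"translation": [0, 0.0003, 0], "twist": 0, "hand": 0.03}
  ],
  "squeeze": 30
}}

```text
time: 20.28
eef_pos: [588.8, -154.2, 48.3]
tcp_rot: [3.12, 0.002, 1.472]
wrist_force: [-0.5, -0.5, 5.7]
gripper_width: 34.7
```

```bash
python3 av.py 1; python3 -c "
from h import *
print(G(status.get_obs()['eef_pos']),status.get_obs()['gripper_width'])"
```

```text
t 20.33 F [-0.03 -0.18 -5.79] M [ 0.331 -0.08  -0.001] Mz each [-0.005  0.003] tau7 [0.001 0.001] yaw 1.4718 pos [ 588.78 -154.21   48.31]
[  5.9 -85.4] 34.36436023168852
```

>>> {"op": "move_arm", "data": {
  "deltas": [
    {"translation": [-0.002, -0.0001, 0], "twist": 0.0005, "hand": 0.03},
    {"translation": [-0.004, -0.0001, 0], "twist": 0.0005, "hand": 0.03},
    {"translation": [-0.006, -0.0001, 0], "twist": 0.001, "hand": 0.03},
    {"translation": [-0.008, -0.0001, 0], "twist": 0.001, "hand": 0.03},
    {"translation": [-0.01, -0.0001, 0], "twist": 0.001, "hand": 0.03},
    {"translation": [-0.012, -0.0001, 0], "twist": 0.001, "hand": 0.03}
  ]
}}

```text
time: 20.83
eef_pos: [587.8, -164.2, 48.3]
tcp_rot: [3.12, -0.0, 1.472]
wrist_force: [0.4, 10.3, 3.0]
gripper_width: 34.5
```

```bash
python3 av.py 1; python3 -c "
from h import *
print(G(status.get_obs()['eef_pos']),status.get_obs()['gripper_width'])"
```

```text
t 20.88 F [10.32 -0.84 -3.36] M [0.375 2.133 0.05 ] Mz each [0.078 0.022] tau7 [-0.089 -0.086] yaw 1.4719 pos [ 587.74 -164.71   48.34]
[  5.9 -96. ] 34.34342220802569
```

>>> {"op": "move_arm", "data": {
  "deltas": [
    {"translation": [-0.0025, -0.0001, 0], "twist": 0.001, "hand": 0.03},
    {"translation": [-0.005, -0.0001, 0], "twist": 0.001, "hand": 0.03},
    {"translation": [-0.0075, -0.0001, 0], "twist": 0.001, "hand": 0.03},
    {"translation": [-0.01, -0.0001, 0], "twist": 0.001, "hand": 0.03},
    {"translation": [-0.0125, -0.0001, 0], "twist": 0.001, "hand": 0.03},
    {"translation": [-0.015, -0.0001, 0], "twist": 0.001, "hand": 0.03},
    {"translation": [-0.0175, -0.0001, 0], "twist": 0.001, "hand": 0.03},
    {"translation": [-0.02, -0.0001, 0], "twist": 0.001, "hand": 0.03}
  ]
}}

```text
time: 21.55
eef_pos: [585.9, -182.5, 48.3]
tcp_rot: [3.12, -0.002, 1.472]
wrist_force: [0.8, 11.7, 2.9]
gripper_width: 33.9
```

```bash
python3 av.py 1
python3 - <<'E'
from h import *
im=imaging.read_camera('top');cv2.imwrite('pics/e1.png',cv2.resize(im[110:220,220:340],None,fx=6,fy=5.4,interpolation=cv2.INTER_CUBIC))
print(G(status.get_obs()['eef_pos']),status.get_obs()['gripper_width'])
E
```

```text
t 21.6 F [10.86 -0.57 -3.47] M [0.365 2.227 0.015] Mz each [ 0.058 -0.027] tau7 [-0.13  -0.121] yaw 1.472 pos [ 585.84 -183.14   48.29]
[   5.7 -114.5] 34.11164656687313
```

View pics/e1.png

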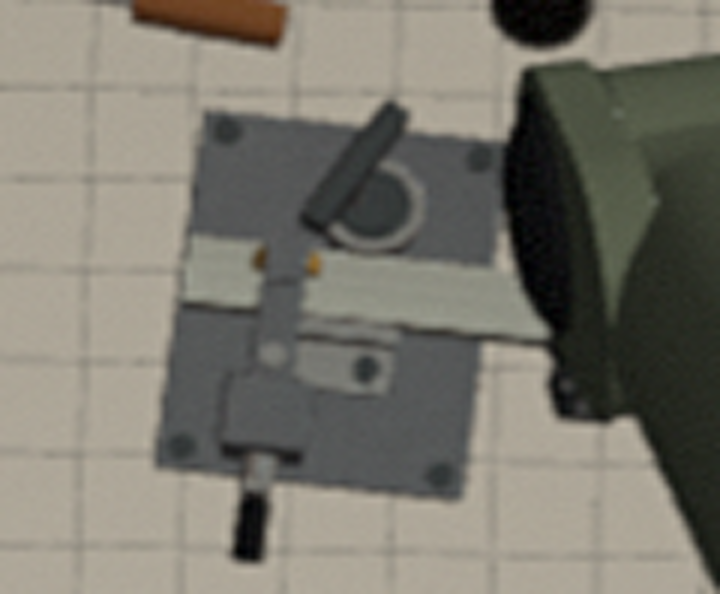

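>>> {"op": "move_arm", "data": {
  "deltas": [
    {"translation": [-0.003, 0, 0], "twist": 0.001, "hand": 0.03},
    {"translation": [-0.006, 0, 0], "twist": 0.001, "hand": 0.03},
    {"translation": [-0.009, 0, 0], "twist": 0.001, "hand": 0.03},
    {"translation": [-0.012, 0, 0], "twist": 0.001, "hand": 0.03},
    {"translation": [-0.015, 0, 0], "twist": 0.001, "hand": 0.03},
    {"translation": [-0.018, 0, 0], "twist": 0.001, "hand": 0.03},
    {"translation": [-0.021, 0, 0], "twist": 0.001, "hand": 0.03},
    {"translation": [-0.024, 0, 0], "twist": 0.001, "hand": 0.03},
    {"translation": [-0.027, 0, 0], "twist": 0.001, "hand": 0.03}
  ]
}}

```text
time: 22.4
eef_pos: [583.4, -208.0, 48.1]
tcp_rot: [3.121, -0.004, 1.472]
wrist_force: [-0.9, 11.0, 2.7]
gripper_width: 34.7
```

```bash
python3 av.py 1
python3 - <<'E'
from h import *
print(G(status.get_obs()['eef_pos']),status.get_obs()['gripper_width'])
E
```

```text
t 22.45 F [10.51 -1.33 -2.48] M [0.307 2.116 0.014] Mz each [ 0.042 -0.013] tau7 [-0.168 -0.154] yaw 1.4718 pos [ 583.23 -208.77   48.04]
[   5.6 -140.3] 34.101626465692256
```

>>> {"op": "move_arm", "data": {
  "deltas": [
    {"translation": [-0.003, -0.0002, 0], "twist": 0.001, "hand": 0.03},
    {"translation": [-0.006, -0.0002, 0], "twist": 0.001, "hand": 0.03},
    {"translation": [-0.009, -0.0002, 0], "twist": 0.001, "hand": 0.03},
    {"translation": [-0.012, -0.0002, 0], "twist": 0.001, "hand": 0.03},
    {"translation": [-0.015, -0.0002, 0], "twist": 0.001, "hand": 0.03},
    {"translation": [-0.018, -0.0002, 0], "twist": 0.001, "hand": 0.03},
    {"translation": [-0.021, -0.0002, 0], "twist": 0.001, "hand": 0.03},
    {"translation": [-0.024, -0.0002, 0], "twist": 0.001, "hand": 0.03}
  ]
}}

```text
time: 23.12
eef_pos: [580.9, -231.0, 47.7]
tcp_rot: [3.121, -0.006, 1.472]
wrist_force: [1.7, 9.0, 0.3]
gripper_width: 34.4
```

```bash
python3 av.py 1
python3 - <<'E'
from h import *
print(G(status.get_obs()['eef_pos']),status.get_obs()['gripper_width'])
E
```

```text
t 23.17 F [ 8.35  0.8  -0.5 ] M [0.014 1.709 0.079] Mz each [0.09  0.068] tau7 [-0.126 -0.09 ] yaw 1.4714 pos [ 580.77 -231.83   47.7 ]
[   5.4 -163.5] 34.17276491286517
```

>>> {"op": "move_arm", "data": {
  "deltas": [
    {"translation": [-0.003, 0, 0], "twist": 0.001, "hand": 0.03},
    {"translation": [-0.006, 0, 0], "twist": 0.001, "hand": 0.03},
    {"translation": [-0.009, 0, 0], "twist": 0.001, "hand": 0.03},
    {"translation": [-0.012, 0, 0], "twist": 0.001, "hand": 0.03},
    {"translation": [-0.015, 0, 0], "twist": 0.001, "hand": 0.03},
    {"translation": [-0.018, 0, 0], "twist": 0.001, "hand": 0.03},
    {"translation": [-0.021, 0, 0], "twist": 0.001, "hand": 0.03}
  ]
}}

```text
time: 23.75
eef_pos: [578.8, -251.5, 47.3]
tcp_rot: [3.121, -0.007, 1.471]
wrist_force: [1.5, 6.3, -0.4]
gripper_width: 34.3
```

```bash
python3 av.py 1
python3 - <<'E'
from h import *
im=imaging.read_camera('top');cv2.imwrite('pics/e2.png',cv2.resize(im[110:220,220:340],None,fx=6,fy=5.4,interpolation=cv2.INTER_CUBIC))
print(G(status.get_obs()['eef_pos']),status.get_obs()['gripper_width'])
E
```

```text
t 23.8 F [6.37 0.68 0.12] M [-0.076  1.255  0.073] Mz each [0.087 0.059] tau7 [-0.14  -0.147] yaw 1.4707 pos [ 578.6  -252.32   47.23]
[   5.2 -184. ] 34.383695265101075
```

View pics/e2.png

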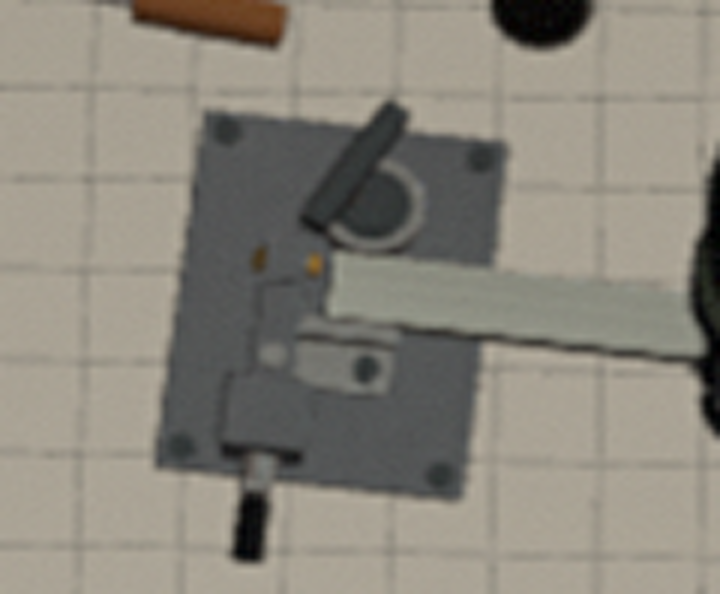

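>>> {"op": "move_arm", "data": {
  "deltas": [
    {"translation": [-0.003, 0, 0], "twist": 0, "hand": 0.03},
    {"translation": [-0.006, 0, 0], "twist": 0, "hand": 0.03},
    {"translation": [-0.009, 0, 0], "twist": 0, "hand": 0.03},
    {"translation": [-0.012, 0, 0], "twist": 0, "hand": 0.03},
    {"translation": [-0.016, 0, 0], "twist": 0, "hand": 0.03},
    {"translation": [-0.02, 0, 0], "twist": 0, "hand": 0.03},
    {"translation": [-0.024, 0, 0], "twist": 0, "hand": 0.03},
    {"translation": [-0.028, 0, 0], "twist": 0, "hand": 0.03},
    {"translation": [-0.03, 0, -0.001], "twist": 0, "hand": 0.03}
  ]
}}

```text
time: 24.6
eef_pos: [575.2, -283.0, 47.9]
tcp_rot: [3.122, -0.006, 1.47]
wrist_force: [-0.1, 0.4, -1.2]
gripper_width: 34.1
```

>>> {"op": "move_arm", "data": {
  "deltas": [
    {"translation": [-0.005, 0, -0.004], "twist": 0, "hand": 0.03},
    {"translation": [-0.015, 0, -0.009], "twist": 0, "hand": 0.03},
    {"translation": [-0.035, 0, -0.01], "twist": 0, "hand": 0.03},
    {"translation": [-0.055, 0, -0.01], "twist": 0, "hand": 0.03},
    {"translation": [-0.075, 0, -0.01], "twist": 0, "hand": 0.03},
    {"translation": [-0.095, 0, -0.01], "twist": 0, "hand": 0.03},
    {"translation": [-0.105, 0, -0.01], "twist": 0, "hand": 0.03},
    {"translation": [-0.105, 0, -0.01], "twist": 0, "hand": 0.03}
  ],
  "squeeze": 60
}}

```text
time: 25.27
eef_pos: [563.0, -391.1, 57.3]
tcp_rot: [3.122, -0.004, 1.466]
wrist_force: [0.1, 0.1, -3.9]
gripper_width: 33.7
```

```bash
python3 av.py 1
python3 - <<'E'
from h import *
im=imaging.read_camera('top');cv2.imwrite('pics/e3.png',cv2.resize(im[110:240,220:400],None,fx=4.4,fy=4.4,interpolation=cv2.INTER_CUBIC))
im=imaging.read_camera('side');cv2.imwrite('pics/e3s.png',cv2.resize(im[100:250,150:330],None,fx=4,fy=4,interpolation=cv2.INTER_CUBIC))
print(G(status.get_obs()['eef_pos']),status.get_obs()['gripper_width'])
E
```

```text
t 25.32 F [0.5  0.09 3.76] M [ 0.048 -0.261 -0.036] Mz each [-0.047 -0.026] tau7 [0.733 0.455] yaw 1.4678 pos [ 563.67 -388.94   57.2 ]
[   4.1 -319.1] 33.50820545775948
```

View pics/e3.png

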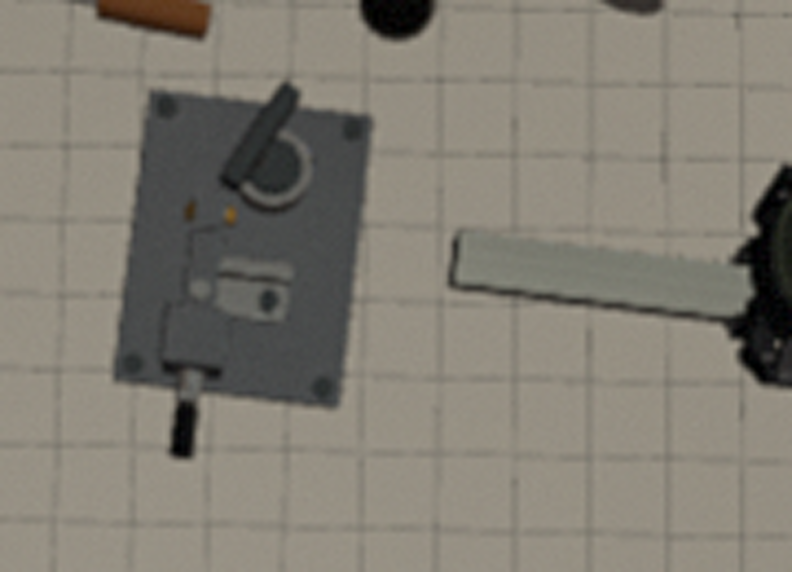

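View pics/e3s.png

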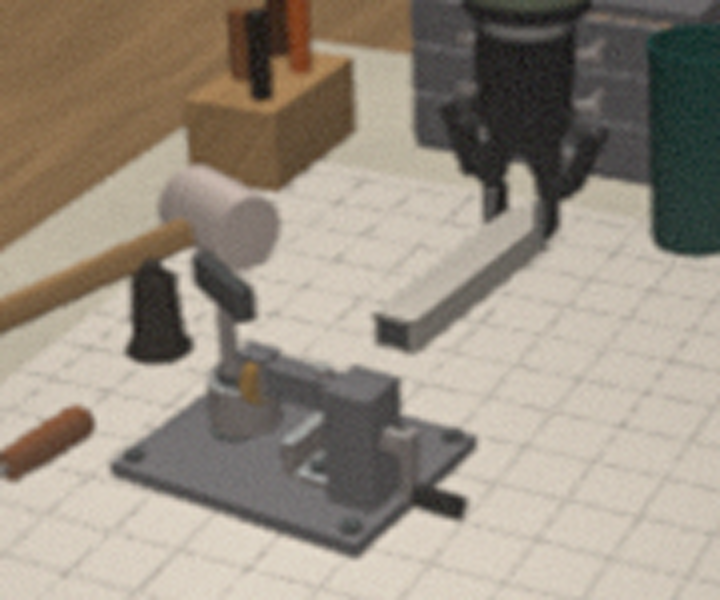

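>>> {"op": "move_arm", "data": {
  "deltas": [
    {"translation": [0, 0, 0.01], "twist": 0, "hand": 0.03},
    {"translation": [0, 0, 0.018], "twist": 0, "hand": 0.03},
    {"translation": [0, 0, 0.021], "twist": 0, "hand": 0.03},
    {"translation": [0, 0, 0.022], "twist": 0, "hand": 0.03},
    {"translation": [0, 0, 0.023], "twist": 0, "hand": 0.03}
  ]
}}

```text
time: 25.83
eef_pos: [565.2, -385.4, 36.3]
tcp_rot: [3.123, -0.007, 1.471]
wrist_force: [-22.7, 13.9, 63.5]
gripper_width: 33.6
```

```bash
python3 av.py 1
```

```text
t 25.88 F [ 11.13 -20.67 -54.43] M [ 4.812  2.153 -0.029] Mz each [-0.065  0.007] tau7 [-0.04  -0.029] yaw 1.4713 pos [ 565.17 -385.37   36.41]
```

>>> {"op": "move_arm", "data": {
  "deltas": [
    {"translation": [0, 0, -0.001], "twist": 0, "hand": 0.03},
    {"translation": [0, 0, -0.001], "twist": 0, "hand": 0.036},
    {"translation": [0, 0, -0.001], "twist": 0, "hand": 0.06},
    {"translation": [0, 0, -0.001], "twist": 0, "hand": 0.06},
    {"translation": [0, 0, -0.001], "twist": 0, "hand": 0.06},
    {"translation": [0, 0, -0.03], "twist": 0, "hand": 0.06},
    {"translation": [0, 0, -0.07], "twist": 0, "hand": 0.06},
    {"translation": [0, 0, -0.11], "twist": 0, "hand": 0.06},
    {"translation": [0, 0, -0.13], "twist": 0, "hand": 0.06},
    {"translation": [0, 0, -0.13], "twist": 0, "hand": 0.06}
  ]
}}

```text
time: 26.72
eef_pos: [564.4, -387.1, 171.5]
tcp_rot: [3.117, -0.004, 1.471]
wrist_force: [0.5, 0.1, 0.6]
gripper_width: 59.8
```

```bash
python3 av.py 1
python3 - <<'E'
from h import *
im=imaging.read_camera('top');cv2.imwrite('pics/f.png',cv2.resize(im[110:240,220:400],None,fx=4.4,fy=4.4,interpolation=cv2.INTER_CUBIC))
im=imaging.read_camera('side');cv2.imwrite('pics/fs.png',cv2.resize(im[100:250,150:330],None,fx=4,fy=4,interpolation=cv2.INTER_CUBIC))
E
```

```text
t 26.77 F [0.32 0.41 0.3 ] M [0.028 0.006 0.02 ] Mz each [ 0.053 -0.013] tau7 [0.405 0.211] yaw 1.4709 pos [ 563.52 -386.63  168.79]
```

View pics/f.png

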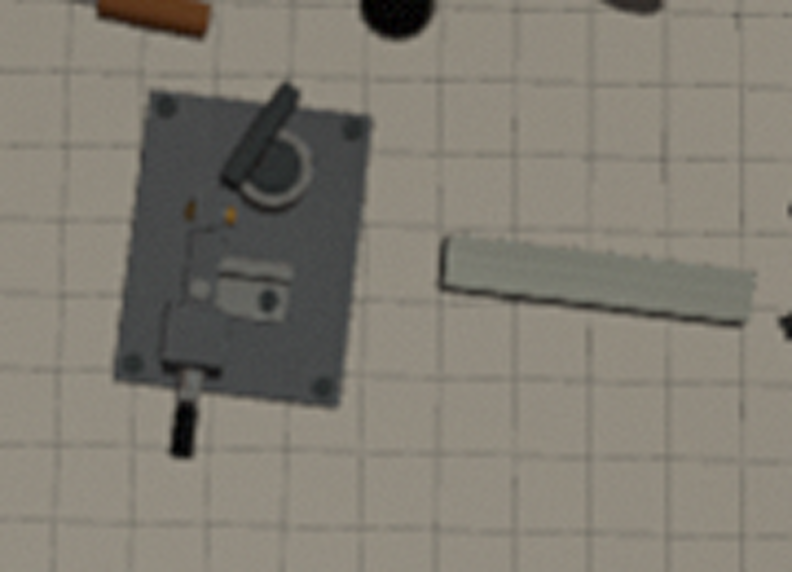

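View pics/fs.png

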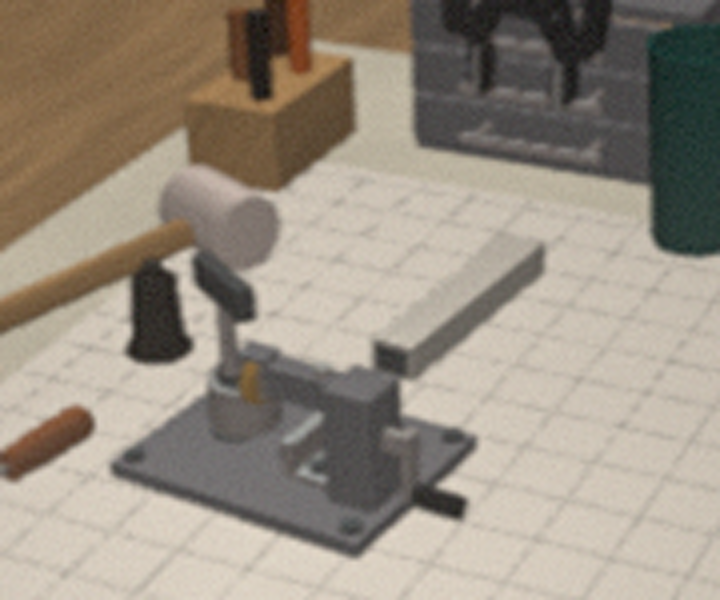

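>>> {"op": "move_arm", "data": {
  "deltas": [
    {"translation": [0, 0, 0], "twist": 0, "hand": 0.06},
    {"translation": [0, 0, 0], "twist": 0, "hand": 0.06}
  ]
}}

```text
time: 27.03
eef_pos: [561.8, -385.7, 164.3]
tcp_rot: [3.125, -0.008, 1.471]
wrist_force: [0.1, -0.7, -0.6]
gripper_width: 59.7
```

Run:
```python
from h import *
def cr(x,y): return (x/4.4+220-.4,y/4.4+110-.4)
P=[onz('top',cr(*q),28)[:2] for q in [(447,235),(755,272),(745,322),(443,289)]]
print('len',np.linalg.norm(P[0]-P[1]),np.linalg.norm(P[3]-P[2]),'w',np.linalg.norm(P[0]-P[3]),'centre guide',G(np.mean(P,0)))
h=[G(onz('top',cr(*q),132)) for q in [(291,84),(232,186)]];print('handle',h)
print(r.close_job())
```

```text
len 199.86062883692912 195.23169957446459 w 35.37527840050983 centre guide [   3.8 -228.3]
handle [array([ 80.7, -14.6]), array([15.7, 13. ])]
the job is handed in; nothing more can be done
None
```

The job is done and handed in at about 27 s of the 72 s. No verdict was reported.

- **Inserting:** I took the wide gauge (the right-hand bar, measured about 35 mm wide) and slid it along the bed into the guide from the infeed side. I let go of it, then took it again by the infeed end to push it further in and against the fence.
- **Nipping:** I turned the tee handle clockwise about 0.76 rad. Torque was about 0.15 N m while turning freely, then rose to about 0.33 N m past first contact. I backed off and came up again to about 0.24 N m, which I estimate as a 7 N nip.
- **Drawing out:** I gripped the outfeed end and drew the bar straight through in slow steps. The drag was 6–11 N until the tail cleared the roller, and side forces stayed under 2 N. I then set the bar on the bench and let go.

**Last checks**
- **Gauge:** it lies flat on the bench, with its centre about 228 mm from the guide's origin. Its size in the picture was 195–200 by 35 mm.
- **Setting:** the tee handle looks unchanged since the nip. I did not measure the final gap directly; I infer it from the torque rise and the drag on the bar.
- **Robot:** it is clear of everything, with wrist force near zero.
- **Left alone:** I never touched the narrow gauge, the spool or the jar, though the last crops show only the spool.

**Disagreements**
- **Camera against touch:** the two differed by about 1–2 mm across the strap path. I corrected for this by feel before taking the bar for drawing out.
- **Setting down:** I pressed the bar on the bench with a brief 64 N at the wrist, under the 120 N limit.

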